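# Pin the balancing stand's keeper and hold the brake drum heavy side down

### The arm

A 7-joint arm with a two-finger parallel gripper is mounted at the origin on the work surface. World frame = base frame: x ahead of the robot, y to its left, z up, the work surface at z = 0. Lengths are in m, angles in rad, forces in N, time in s.
With the tool pointing down it reaches from about 0.4 to 0.875 m from the base axis. Payload 6.5 kg.
Tool frame: the origin (TCP) lies on the mounting face of the last link; the fingertips stand 166 mm ahead of it and the grasp point (between the pads) lies 147 mm ahead of it; z points along the fingers, y is the direction in which the jaws open and shut (so a half turn about z gives the same grasp; the last joint's range is limited). The gripper opens to 88 mm and grips with 3 to 60 N. Pads are 18 mm wide; open, the fingers measure 123 mm over their backs; the gripper's body (75 mm by 187 mm) begins 45 mm behind the grasp point.
Start: joints at [-1.207, 0.536, -0.004, 1.538, 0.003, 1.067, -0.071], TCP at [0.271, 0.591, 0.405] pointing down, gripper open.
Joint ranges: [-2.7, 2.7], [-0.37, 2.16], [-1.27, 1.26], [0.24, 2.4], [-1.31, 4.45], [0.19, 1.91], [-2.76, 2.76]. Speed limits (rad/s): [2.39, 2.39, 3.14, 3.14, 3.14, 3.14, 3.14].

### API

Orientations are given as a unit quaternion [x, y, z, w].
In Python, from bench import readout, imaging, job_done gives the robot as it stands.
- The arm moves only by the shell command python3 -m creep 'ROWS'. ROWS is text: rows parted by semicolons, each of 7 numbers parted by spaces: the gripper command: -1 is fully open, 1 is shut, values between are in proportion, then the shift along the world's x, y, z in m, then the turn, a rotation vector about the world's x, y, z in degrees. In form: claw dx dy dz rx ry rz; .... A call has 1 to 20 rows; each row is the pose to reach, as a shift and turn from the pose commanded when the call began; what a row does not reach only later rows make up. A row lasts 1/10 s, in which the tool goes at most 50 mm and 8.59 degrees, less where a joint would pass 70% of its speed; a pose out of reach is approached as far as the arm can. A call with a gripper value outside its range is refused whole. The fingers move at their own pace and stop on an object; the grip force is fixed at half the most. Time passes only in rows, so rows that repeat a pose let the fingers close. It gives the time, the measured TCP pose, the force and the opening at its end, in the units of the state.
- readout.get_state(): the state, without advancing time (a new reading comes with each control period).
- imaging.read_camera(name): name is "scene" or "top"; returns (picture, depth): 420x560x3 uint8, red, green, blue; 420x560 float32, m along the optical axis (not along the pixel's ray), 0 where there is no reading.
- imaging.camera_model(name): a dict with "fovy" (degrees; the focal length in pixels is half the picture's height over the tangent of half this angle, whatever the lens; pixels are square), "cx", "cy" (the principal point, pixels), "R" (3x3) and "t" (3): a world point X has camera coordinates R X + t. Camera axes: x right, y down, z forward; pixel columns grow to the right and rows downward; lengths in m; the calibration is good to about 2 mm. A picture is of the moment at which its call begins. camera_model takes no time and is no camera call.
- job_done(): hands the job in, once; it reports no verdict.
Trained networks look in the newest picture that a camera, given by its name, has taken for a name from the list of things; names that differ only in an ending like _2 or _b are one class to them, and where a whole thing is asked for, a point or a joint stands for the part that bears it (a point fixed in the world has none). Each returns a list of dicts, best first, with "score" (0 to 1); they miss things now and then, are a little off and sometimes report something else, mostly with a low value. They report only what shows in the picture. A call takes as long as a camera call.
- imaging.boxes_of(camera, label): "xyz" ([x, y, z] in m, in the coordinates of the camera as it stood for that picture, good to about 4 mm: the middle of the surface that is visible of it).
- imaging.masks_of(camera, label): "region" (420x560 bool, what is visible of it).
The state is a dict: "time_s": time; "q": joint angles; "dq": joint speeds; "joint_efforts": joint torques, N m; "eef_pos": TCP position; "tcp_rot": TCP orientation; "ft_force": force on the tool from outside, world axes, zero at the start; "torque": the same for the moment, N m; "width": finger opening in m.
Only numpy, scipy, OpenCV 4.12 (cv2) and the standard library are available. Lean on these libraries where they do the work, as an engineer would, in place of code of your own. Each camera call takes 0.05 s, during which the arm holds its last target.

### The job

Take the loose lock pin out of the drilled wooden block and drop it fully home, down to its collar, through the near keeper and the ear of the balancing stand, so that the arbor cannot jump out. Only then turn the iron brake drum by hand (its studs are good hand holds) to feel where its hidden heavy side is - the stiff bearing seals keep it from swinging down by itself - and bring the heavy side straight down. Finish while still gripping the drum there, at rest, ready to be marked; leave everything else on the bench alone.

Things in the scene. Friction and masses are not known exactly. Their poses are not given: they have to be found in the camera images.
- lock_pin: The loose lock pin: polished steel, 74 mm long, about 60 g, upright in a hole of the wooden block, its collar on the block's top. Origin at its lower tip, z up along the pin. From the tip: bullet nose 7 mm, shank 10 mm across up to 40 mm, collar 18 mm across from 40 to 44 mm, round knob 14 mm across from 44 to 74 mm, to grip it by.
- tool_block: Oak block 60 x 176 x 50 mm (x, y, z), fixed to the bench, with three upright through holes 14 mm across along its y axis (y = -55, 0, 55 mm). Origin at the centre of its underside. The pin, the copper punch and the steel drift stand in the three holes in any order.
- stand: The balancing stand, fixed to the bench: green cast base 340 x 190 x 18 mm, two pedestals at x = -125 mm (near) and +125 mm (far) carrying a 22 mm steel arbor along its x axis, 130 mm above the bench. Origin at the centre of the base's underside, z up. Each arbor bearing has a hinged keeper; the far one is already pinned, the near one is closed but not pinned.
- keeper (a joint): The near keeper: steel strap over the arbor bearing, top 165 mm above the bench, from y = -58 to 38 mm of the stand, hinged at its -y end; 0 is closed (as at the start), growing as it lifts. Its flat ear, 32 x 34 x 10 mm, at y = 56 mm, lies on the pedestal's ear, 16 mm thick; a 12 mm upright hole passes through both.
- pin_hole (a point): Centre of the mouth of the near keeper ear's hole, on the ear's upper face, 128 mm above the bench; axes as the stand's. The hole goes straight down 26 mm through both ears, free below. With the pin home the collar lies on the ear and the tip is 40 mm below this point. Grip with the fingers closing along the stand's x; along its y the keeper strap is in the way.
- drum_center (a point): Centre of the brake drum on the arbor's axis (fixed; axes as the stand's). Hollow cast-iron drum, 160 mm across, 40 mm thick along the stand's x (faces at x = -20, 20 mm), hub boss 60 mm across, 12 mm out of each face. Six round steel studs, 12 mm across, on a 58 mm radius, stand out of the near face, parallel to the arbor, from x = -20 to -65 mm: hand holds. Keepers begin at x = -109 mm.
- drum (a joint): Angle of the drum (rad), no stops; grows right-handedly about the stand's +x (top moves to its -y). At 0 the brass plug is up and the studs are 30, 90, 150.. degrees from up. Seal drag 0.52 N m, alike both ways. One side is heavy: gravity torque 0.27 to 0.34 N m when level with the axis, so the drum stays put. Heavy side unseen, unrelated to the plug; at the start over 30 degrees off bottom.
- drum_plug (a point): The drum's brass hexagon plug, 18 mm across, on both faces, 50 mm from the axis, midway between two studs: it marks the drum's angle. This point lies in the drum's middle plane.
- copper_punch: Bystander: copper punch, 101 mm tall, 12 mm across, upright in the wooden block. Origin at its tip.
- steel_drift: Bystander: plain dark steel drift, 88 mm tall, 11 mm across, upright in the wooden block. Origin at its tip.
- shims: Bystander: stack of three brass ring shims, 62 mm across, 9 mm tall. Origin at the centre of its underside.
- key_bar: Bystander: steel key stock bar 130 x 12 x 12 mm. Origin at the centre of its underside.
- hammer: Bystander: hammer lying on the bench.
- wrench: Bystander: wrench lying on the bench.
- synchro_ring: Bystander: brass synchro ring, 72 mm across, 12 mm tall. Origin at the centre of its underside.
- oil_can: Bystander: oil can with a thin spout, 150 mm tall, 72 mm across. Origin at the centre of its underside.

How it is judged:
On the way, in this order (a step that is already met when the one before it is completed fails the run):
1. the lock pin is home through the near keeper ear and the pedestal ear (z of lock_pin in the frame of pin_hole below -0.034 m and horizontal distance between lock_pin and pin_hole below 0.004 m and angle between lock_pin's own z axis and vertical below 0.15 rad), for 0.3 s.
2. the drum is gripped with its heavy side at the bottom (contact force between the fingers and drum above 12 N and angle between core_c0's own z axis and vertical below 0.26 rad), for 0.5 s.
At the end, for the whole second after the job is handed in: The pin is in the near keeper's hole: tip 34 mm or more below the ear's top, within 4 mm of the hole's axis, upright within 0.15 rad. The fingers grip the drum (over 12 N), at rest (under 0.05 rad/s), heavy side within 0.26 rad (15 degrees) of straight down (all of step 1 and all of step 2 and velocity of joint drum between -0.05 and 0.05 rad/s); the arm keeps its last pose, push and grip.
It fails at once if the drum is turned (plug moved over 10 mm) before the pin is home (not (z of lock_pin in the frame of pin_hole below -0.034 m and horizontal distance between lock_pin and pin_hole below 0.004 m and angle between lock_pin's own z axis and vertical below 0.15 rad) and distance of drum_plug from where it was at the start of the episode above 0.01 m).
It fails at once if the punch or the drift in the block is disturbed (moved over 30 mm) (distance of any of copper_punch, steel_drift from where it was at the start of the episode above 0.03 m).
It fails at once if something else lying on the bench is disturbed (moved over 30 mm) (distance of any of shims, key_bar, hammer, wrench, synchro_ring, oil_can from where it was at the start of the episode above 0.03 m).
It also fails if it takes over 72 s, if anything falls off the work surface, if the arm or the gripper's body presses on something with over 40 N, if the wrist force passes 120 N, or if a joint passes its speed limit or range.

## Working session

There is one attempt and no reset: what is moved stays moved. The work goes in short steps, Python scripts to look and compute and a shell command to move; the robot and the scene stay as the last step left them, time stands still between calls to the robot, and variables do not carry over. Pictures are saved under pics/ and viewed, and the job is handed in when it is done.

```bash
mkdir -p pics; ls; cat > h.py <<'E'
import numpy as np, cv2
from bench import readout, imaging, job_done
def cam(n):
    m=imaging.camera_model(n); f=210/np.tan(np.radians(m['fovy'])/2)
    return f,m['cx'],m['cy'],np.array(m['R']),np.array(m['t'])
def c2w(n,p):
    f,cx,cy,R,t=cam(n); return R.T@(np.array(p)-t)
def px2w(n,u,v,d):
    f,cx,cy,R,t=cam(n); return c2w(n,[(u-cx)/f*d,(v-cy)/f*d,d])
def w2px(n,X):
    f,cx,cy,R,t=cam(n); c=R@np.array(X)+t; return c[0]/c[2]*f+cx,c[1]/c[2]*f+cy
def cloud(n,d):
    f,cx,cy,R,t=cam(n); v,u=np.mgrid[0:420,0:560]
    P=np.stack([(u-cx)/f*d,(v-cy)/f*d,d],-1)-t
    return P@R
def save(name,p): cv2.imwrite('pics/'+name+'.png',p[:,:,::-1])
E
python3 - <<'E'
from h import *
s=readout.get_state(); print(s)
for n in ['scene','top']:
    p,d=imaging.read_camera(n); save(n+'0',p); np.save(n+'0_d.npy',d); np.save(n+'0_p.npy',p)
    print(n,imaging.camera_model(n))
    for l in ['lock_pin','tool_block','stand','pin_hole','keeper','drum_center','drum_plug','drum','copper_punch','steel_drift','oil_can','hammer','wrench','shims','synchro_ring','key_bar']:
        for r in imaging.boxes_of(n,l)[:2]: print(l,round(r['score'],2),c2w(n,r['xyz']).round(4))
print(readout.get_state()['time_s'])
E
```

```text
pics
{'time_s': 0.0, 'q': array([-1.20720013,  0.53717397, -0.00445936,  1.53886423,  0.00258808,
        1.06728913, -0.07119104]), 'dq': array([-2.70617190e-04,  7.64110774e-04,  4.36317016e-04, -7.19450279e-04,
        8.44574457e-05, -1.46438222e-03, -1.54632978e-03]), 'joint_efforts': array([-2.62809465e-06, -5.70972705e+01,  9.90784317e-01, -2.51610392e+01,
       -5.62192022e-02,  1.78398821e-02,  1.59568231e-04]), 'eef_pos': array([0.27069406, 0.5905923 , 0.40383704]), 'tcp_rot': array([ 2.13202387e-01,  9.77007674e-01, -8.54301729e-04, -1.32252763e-04]), 'ft_force': array([-0.29376646, -1.14492607,  0.07112843]), 'torque': array([0.01073639, 0.03581282, 0.02431107]), 'width': 0.08826230965410246}
scene {'fovy': 53.245613302527985, 'cx': 276.3325757198421, 'cy': 207.7204540693935, 'R': array([[ 0.87283907,  0.48791519,  0.00952541],
       [ 0.29787055, -0.51720112, -0.80235662],
       [-0.38655543,  0.70316554, -0.59676891]]), 't': array([-0.51995353, -0.07545254,  1.48827429])}
lock_pin 0.65 [ 0.4921 -0.2724  0.0712]
tool_block 0.96 [ 0.503  -0.2924  0.0536]
tool_block 0.4
[... 830 characters left out ...]
.1361  0.0523]
tool_block 0.84 [ 0.4816 -0.2628  0.0529]
tool_block 0.38 [ 0.6528 -0.1574  0.011 ]
stand 0.65 [0.5682 0.1339 0.0208]
stand 0.31 [ 0.7356 -0.1339  0.0548]
pin_hole 0.76 [0.5644 0.1316 0.0225]
pin_hole 0.65 [ 0.7347 -0.1336  0.0548]
keeper 0.57 [0.462  0.1671 0.1332]
drum_center 0.58 [0.5635 0.1311 0.0153]
drum_plug 0.89 [0.5698 0.1316 0.1913]
drum 0.6 [0.5684 0.1298 0.19  ]
copper_punch 0.2 [0.5668 0.1309 0.0195]
oil_can 0.56 [ 0.7362 -0.1346  0.0557]
hammer 0.66 [0.5353 0.4538 0.0259]
wrench 0.55 [ 0.5904 -0.4232  0.0106]
shims 0.52 [ 0.6542 -0.155   0.0107]
synchro_ring 0.51 [0.4595 0.3472 0.0118]
key_bar 0.64 [ 0.7349 -0.3179  0.0118]
key_bar 0.53 [0.4607 0.3462 0.0155]
1.7
```

View pics/scene0.png

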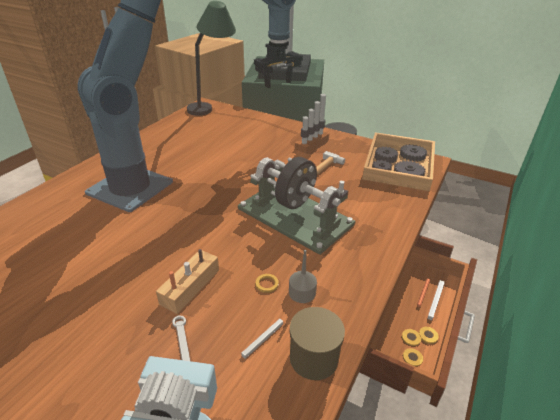

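View pics/top0.png

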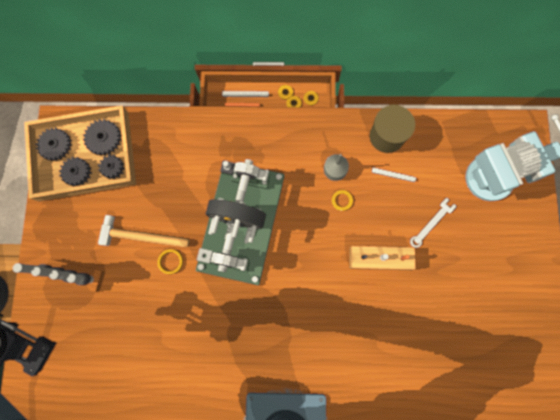

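The scene picture shows the block with copper at (172,281), the pin in the middle at (187,268) and the dark drift at (200,256). The stand is around (298,195) with the near pedestal towards the robot. I'll zoom in on both.

```bash
python3 - <<'E'
from h import *
for n,(a,b,c,e),k in [('top',(150,295,185,300),5),('top',(235,280,340,425),8),('scene',(145,260,230,360),5),('scene',(240,315,150,230),8)]:
    p=np.load(n+'0_p.npy')[a:b,c:e]
    save(f'z_{n}_{a}',cv2.resize(p,None,fx=k,fy=k,interpolation=cv2.INTER_CUBIC))
d=np.load('top0_d.npy'); P=cloud('top',d)
# block top
m=(abs(P[...,2]-.05)<.006); mm=m.copy(); mm[:, :345]=0; mm[:,420:]=0; mm[:240]=0; mm[280:]=0
Q=P[mm]; print('block',len(Q),Q.mean(0)); print(cv2.minAreaRect(Q[:,:2].astype(np.float32)*1000))
mm=(abs(P[...,2]-.018)<.006); mm[:, :190]=0; mm[:,290:]=0; mm[:155]=0; mm[290:]=0
Q=P[mm]; print('base',len(Q),Q.mean(0)); print(cv2.minAreaRect(Q[:,:2].astype(np.float32)*1000))
# check calibr against bench height
q=P[300:320,500:540]; print('bench z',np.median(q[...,2]))
d=np.load('scene0_d.npy'); S=cloud('scene',d); print('scene bench z',np.median(S[300:330,100:130,2]))
E
```

```text
block 1237 [ 0.48171427 -0.26629629  0.05043629]
((481.939453125, -267.4615173339844), (175.9763641357422, 60.04859161376953), 89.44539642333984)
base 3790 [0.56267619 0.13018275 0.0184426 ]
((585.376220703125, 141.1211700439453), (190.59152221679688, 340.0616455078125), 78.20858001708984)
bench z 0.0003020597303982586
scene bench z -0.001010822779767881
```

View pics/z_top_150.png

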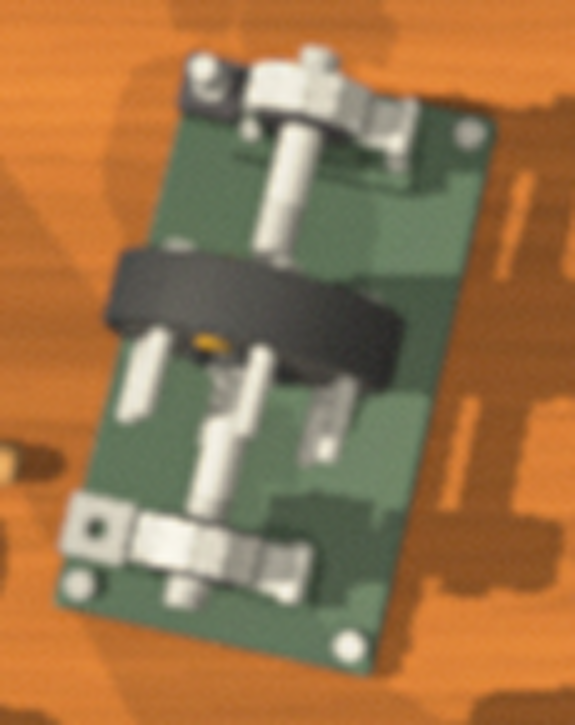

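View pics/z_scene_145.png

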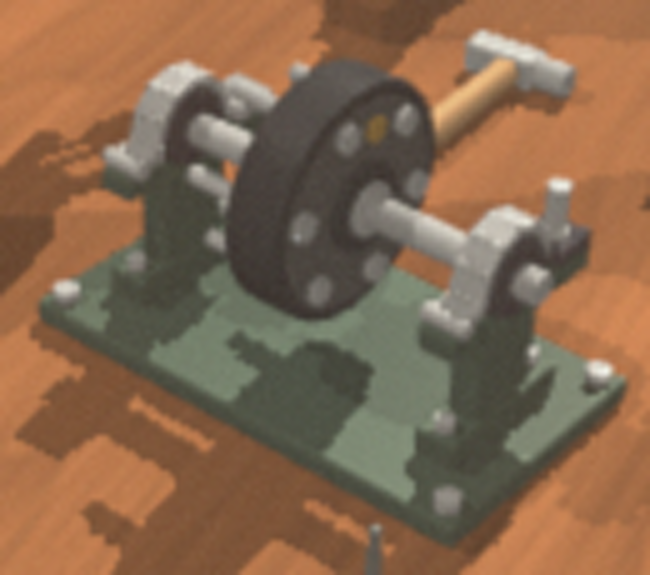

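View pics/z_top_235.png

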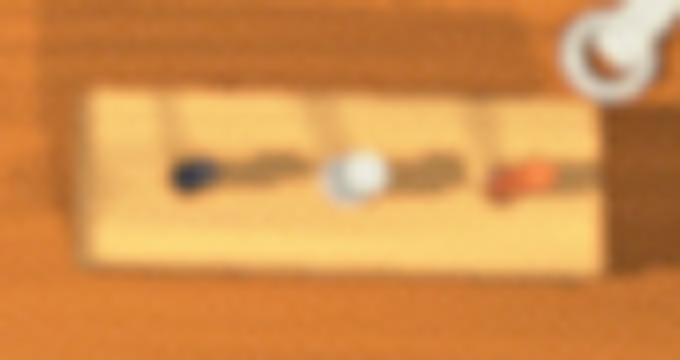

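View pics/z_scene_240.png

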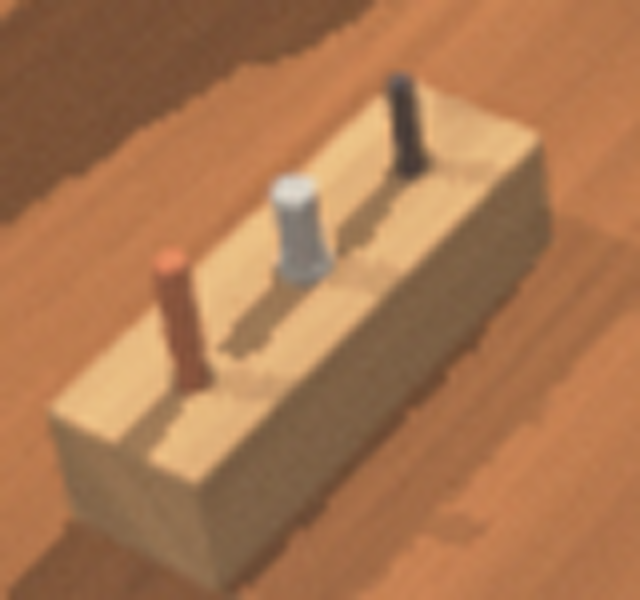

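```bash
python3 - <<'E'
from h import *
p=np.load('top0_p.npy');d=np.load('top0_d.npy'); P=cloud('top',d)
def inter(n,u,v,z):
    f,cx,cy,R,t=cam(n); C=-R.T@t; r=px2w(n,u,v,1)-C; return C+r*(z-C[2])/r[2]
y=np.radians(-11.79);Rz=np.array([[np.cos(y),-np.sin(y)],[np.sin(y),np.cos(y)]]);c=np.array([.5854,.1411])
W=lambda x,yy:c+Rz@[x,yy]
print('hole pred',W(-.125,.056)); 
g=p[250:262,196:212].astype(int).sum(2); print(g)
print('hole meas',inter('top',185+97/5-.5,150+527/5-.5,.128), 'px pred',w2px('top',[*W(-.125,.056),.128]))
# ear region centroid by depth
m=(abs(P[...,2]-.128)<.005); m[:,:190]=0;m[:,225:]=0;m[:240]=0;m[270:]=0
Q=P[m]; print(len(Q),Q.mean(0)); print(cv2.minAreaRect(Q[:,:2].astype(np.float32)*1000))
# pin top, z .084
print('pin top', inter('top',340+364/8-.5,235+172/8-.5,.08), P[256,385],P[256,386])
sP=cloud('scene',np.load('scene0_d.npy'))
m=(sP[...,2]>.056)&(sP[...,2]<.09); 
n,l=cv2.connectedComponents(m[240:300,150:215].astype(np.uint8))
for i in range(1,n):
    Q=sP[240:300,150:215][l==i]; print(len(Q),Q.mean(0).round(4),Q[:,2].max().round(4))
for u,v in [(240+295/8-.0-90,240+185/8)]: print(inter('scene',u,v,.084))
E
```

```text
hole pred [0.47447933 0.22145922]
[[335 353 424 533 592 615 598 595 593 583 556 526 493 475 454 402]
 [342 375 460 553 606 617 613 610 612 618 617 602 590 585 562 493]
 [345 381 480 564 608 612 596 578 573 585 606 618 625 619 593 522]
 [343 389 497 583 603 589 544 485 465 508 569 603 619 613 584 510]
 [345 419 520 590 603 560 468 356 325 395 515 596 617 608 556 489]
 [360 454 551 603 603 535 407 269 250 347 484 586 609 588 532 472]
 [376 472 565 604 597 532 416 286 285 381 500 593 613 585 515 488]
 [400 499 583 603 599 563 492 414 407 472 551 598 611 577 508 517]
 [425 516 586 608 606 594 566 534 532 560 590 616 605 549 478 538]
 [430 508 572 596 598 600 595 593 595 597 607 610 595 521 462 537]
 [407 452 495 522 544 551 573 591 597 604 609 604 588 524 471 542]
 [392 389 385 399 413 438 471 508 536 558 574 580 563 484 438 500]]
hole meas [0.47579856 0.222868   0.128     ] px pred (np.float64(204.40203611586125), np.float64(255.40521104358058))
142 [0.47390239 0.22094126 0.12839625]
((472.59014892578125, 212.60757446289062), (52.463626861572266, 31.705488204956055), 79.30187225341797)
pin top [ 0.48375166 -0.26668368  0.08      ] [ 0.48347158 -0.26599986  0.08331108] [ 0.48349627 -0.26869299  0.08347687]
37 [ 0.4853 -0.2153  0.074 ] 0.0872
58 [ 0.4858 -0.271   0.0735] 0.0844
48 [ 0.486  -0.3262  0.0744] 0.0899
[ 0.48502785 -0.26839341  0.084     ]
```

```bash
python3 -m creep '-1 0.213 -0.858 0 0 0 -77.2;-1 0.213 -0.858 0 0 0 -77.2;-1 0.213 -0.858 0 0 0 -77.2;-1 0.213 -0.858 0 0 0 -77.2;-1 0.213 -0.858 0 0 0 -77.2;-1 0.213 -0.858 0 0 0 -77.2;-1 0.213 -0.858 0 0 0 -77.2;-1 0.213 -0.858 0 0 0 -77.2;-1 0.213 -0.858 0 0 0 -77.2;-1 0.213 -0.858 0 0 0 -77.2;-1 0.213 -0.858 0 0 0 -77.2;-1 0.213 -0.858 0 0 0 -77.2;-1 0.213 -0.858 0 0 0 -77.2;-1 0.213 -0.858 0 0 0 -77.2;-1 0.213 -0.858 0 0 0 -77.2;-1 0.213 -0.858 0 0 0 -77.2;-1 0.213 -0.858 0 0 0 -77.2;-1 0.213 -0.858 0 0 0 -77.2;-1 0.213 -0.858 -0.05 0 0 -77.2;-1 0.213 -0.858 -0.05 0 0 -77.2'
```

```text
time_s: 3.7
eef_pos: [0.4822, -0.2668, 0.3503]
tcp_rot: [0.777, 0.63, -0.002, -0.004]
ft_force: [-0.7, 0.5, -0.6]
width: 0.0879
```

```bash
python3 -m creep '-1 0.001 -0.001 -0.04 0 0 0;-1 0.001 -0.001 -0.08 0 0 0;-1 0.001 -0.001 -0.11 0 0 0;-1 0.001 -0.001 -0.127 0 0 0;-1 0.001 -0.001 -0.127 0 0 0;-1 0.001 -0.001 -0.127 0 0 0'; python3 - <<'E'
from h import *
for n,(a,b,c,e),k in [('top',(220,290,330,430),7),('scene',(220,310,140,240),7)]:
    p,d=imaging.read_camera(n)
    save(f'g1_{n}',cv2.resize(p[a:b,c:e],None,fx=k,fy=k,interpolation=cv2.INTER_CUBIC))
print(readout.get_state()['eef_pos'])
E
```

```text
time_s: 4.3
eef_pos: [0.4855, -0.268, 0.2291]
tcp_rot: [0.776, 0.631, 0.0, 0.0]
ft_force: [-1.0, -0.3, 0.2]
width: 0.0882
[ 0.48567096 -0.26825935  0.2295211 ]
```

View pics/g1_scene.png

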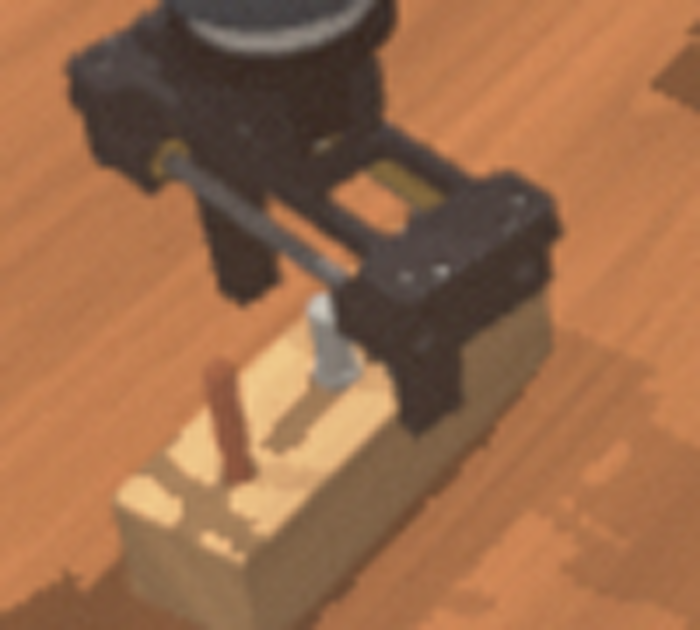

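The jaws straddle the pin, which sits at (330,340) in the crop, and the copper punch is clear. Next I lower a little and close.

```bash
python3 -m creep '-1 -0.002 0.001 -0.007 0 0 0;-1 -0.002 0.001 -0.007 0 0 0;1 -0.002 0.001 -0.007 0 0 0;1 -0.002 0.001 -0.007 0 0 0;1 -0.002 0.001 -0.007 0 0 0;1 -0.002 0.001 -0.007 0 0 0;1 -0.002 0.001 -0.007 0 0 0;1 -0.002 0.001 -0.007 0 0 0;1 -0.002 0.001 -0.007 0 0 0'
```

```text
time_s: 5.3
eef_pos: [0.4828, -0.2671, 0.2207]
tcp_rot: [0.776, 0.631, -0.0, 0.0]
ft_force: [-0.5, 0.5, 0.7]
width: 0.034
```

```bash
python3 -m creep '1 0 0 0 0 0 0;1 0 0 0 0 0 0;1 0 0 0 0 0 0;1 0 0 0 0 0 0;1 0 0 0 0 0 0'; python3 -m creep '1 0 0 0.01 0 0 0;1 0 0 0.03 0 0 0;1 0 0 0.07 0 0 0;1 0 0 0.12 0 0 0;1 0 0 0.17 0 0 0;1 0 0 0.17 0 0 0;1 0 0 0.17 0 0 0'
```

```text
time_s: 5.8
eef_pos: [0.4828, -0.2671, 0.2207]
tcp_rot: [0.776, 0.631, -0.0, 0.0]
ft_force: [0.2, 0.0, -0.1]
width: 0.0129
time_s: 6.5
eef_pos: [0.4829, -0.2672, 0.392]
tcp_rot: [0.776, 0.631, 0.001, 0.001]
ft_force: [0.1, -0.3, -1.6]
width: 0.013
```

```bash
python3 -m creep '1 -0.008 0.05 0.01 0 0 0;1 -0.008 0.1 0.01 0 0 0;1 -0.008 0.15 0.01 0 0 0;1 -0.008 0.2 0.01 0 0 0;1 -0.008 0.25 0.01 0 0 0;1 -0.008 0.3 0.01 0 0 0;1 -0.008 0.35 0.01 0 0 0;1 -0.008 0.4 0.01 0 0 0;1 -0.008 0.44 0.01 0 0 0;1 -0.008 0.475 0.01 0 0 0;1 -0.008 0.489 0.01 0 0 0;1 -0.008 0.489 0.01 0 0 0;1 -0.008 0.489 0.01 0 0 0;1 -0.008 0.489 0.01 0 0 0'; python3 - <<'E'
from h import *
for n,(a,b,c,e),k in [('top',(180,290,150,270),6),('scene',(90,240,200,360),4)]:
    p,d=imaging.read_camera(n); np.save(f'{n}2_d.npy',d);np.save(f'{n}2_p.npy',p)
    save(f'g2_{n}',cv2.resize(p[a:b,c:e],None,fx=k,fy=k,interpolation=cv2.INTER_CUBIC))
s=readout.get_state(); print(s['eef_pos'],s['tcp_rot'],s['width'],s['ft_force'])
for n in ['scene','top']:
    for r in imaging.boxes_of(n,'lock_pin')[:2]: print(r['score'],c2w(n,r['xyz']))
E
```

```text
time_s: 7.9
eef_pos: [0.4751, 0.2195, 0.4004]
tcp_rot: [0.777, 0.629, -0.001, 0.0]
ft_force: [-0.5, -0.3, -0.6]
width: 0.0132
[0.475098   0.2200629  0.40071887] [ 7.77065714e-01  6.29419437e-01 -1.88815188e-04  1.12470764e-04] 0.013130650049259333 [-0.42434666  0.37311354 -0.5622839 ]
```

View pics/g2_scene.png

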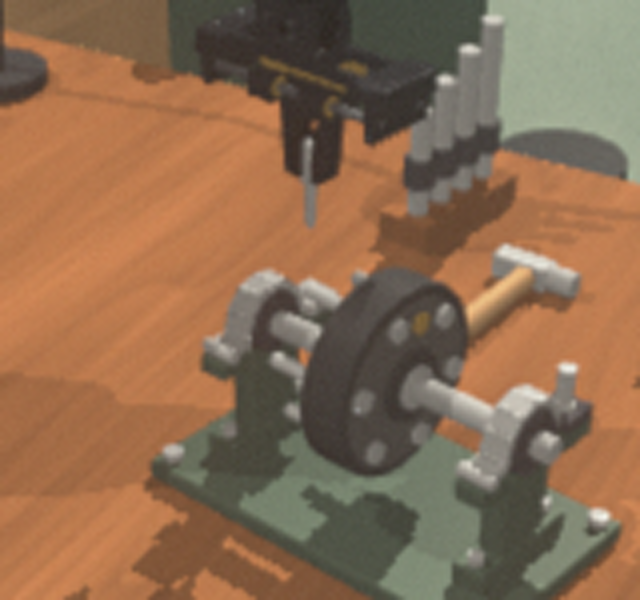

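View pics/g2_top.png

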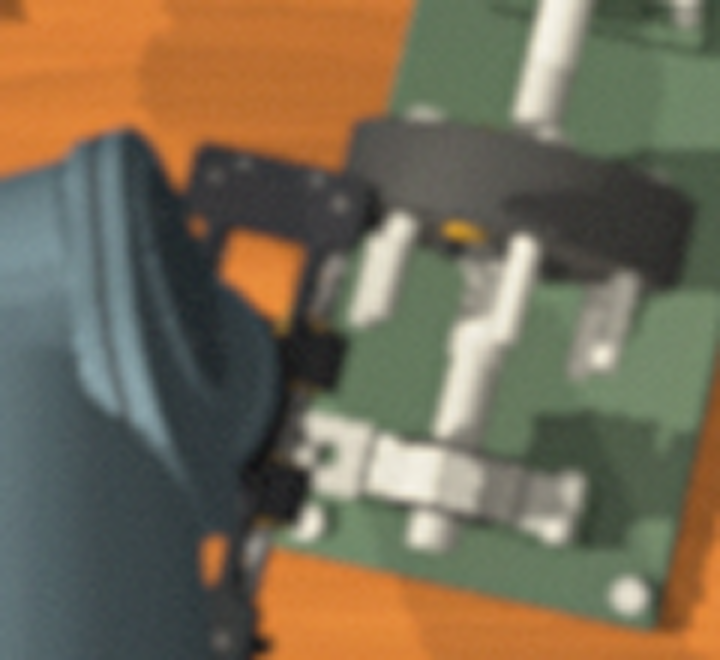

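```bash
python3 - <<'E'
from h import *
p=np.load('scene2_p.npy'); d=np.load('scene2_d.npy')
save('g2z',cv2.resize(p[100:160,250:310],None,fx=10,fy=10,interpolation=cv2.INTER_CUBIC))
T=np.array([.4751,.2200,.4007])
for dz in [-.2107,-.2037,-.1707,-.1667,-.1367]: print(dz,np.array(w2px('scene',T+[0,0,dz])), (np.array(w2px('scene',T+[0,0,dz]))-[249.5,99.5])*10)
S=cloud('scene',d)
for v in range(120,150,2): print(v,[ (u,S[v,u].round(3).tolist()) for u in range(275,280)])
E
```

```text
-0.2107 [277.54137243 145.41539031] [280.41372433 459.15390308]
-0.2037 [277.56595508 143.4677409 ] [280.65955076 439.677409  ]
-0.1707 [277.68393715 134.12018164] [281.83937149 346.20181644]
-0.1667 [277.69847729 132.96818647] [281.98477285 334.68186468]
-0.1367 [277.80922803 124.19355528] [283.09228033 246.93555284]
120 [(275, [0.467, 0.216, 0.278]), (276, [0.47, 0.218, 0.278]), (277, [0.471, 0.221, 0.277]), (278, [0.47, 0.229, 0.273]), (279, [0.487, 0.206, 0.286])]
122 [(275, [0.467, 0.216, 0.271]), (276, [0.466, 0.224, 0.267]), (277, [0.468, 0.227, 0.267]), (278, [0.484, 0.206, 0.279]), (279, [0.485, 0.209, 0.278])]
124 [(275, [0.467, 0.217, 0.264]), (276, [0.467, 0.223, 0.262]), (277, [0.471, 0.222, 0.263]), (278, [0.482, 0.208, 0.271]), (279, [0.486, 0.208, 0.272])]
126 [(275, [0.468, 0.216, 0.258]), (276, [0.471, 0.216, 0.259]), (277, [0.477, 0.212, 0.262]), (278, [0.481, 0.21, 0.263]), (279, [0.486, 0.209, 0.265])]
128 [(275, [0.468, 0.215, 0.252]), (276, [0.472, 0.215, 0.252]), (277, [0.477, 0.211, 0.255]), (278, [0.482, 0.208, 0.258]), (279, [0.485, 0.209, 0.258])]
130 [(27
[... 833 characters left out ...]
477, 0.212, 0.213]), (278, [0.479, 0.215, 0.212]), (279, [0.284, 0.581, -0.003])]
142 [(275, [0.28, 0.552, -0.0]), (276, [0.474, 0.212, 0.206]), (277, [0.476, 0.215, 0.205]), (278, [0.482, 0.211, 0.208]), (279, [0.296, 0.559, 0.001])]
144 [(275, [0.287, 0.541, -0.003]), (276, [0.471, 0.217, 0.195]), (277, [0.479, 0.209, 0.201]), (278, [0.479, 0.216, 0.198]), (279, [0.302, 0.548, -0.002])]
146 [(275, [0.296, 0.525, -0.002]), (276, [0.303, 0.521, 0.001]), (277, [0.475, 0.217, 0.189]), (278, [0.476, 0.222, 0.187]), (279, [0.312, 0.53, -0.0])]
148 [(275, [0.302, 0.513, -0.004]), (276, [0.308, 0.512, -0.002]), (277, [0.313, 0.511, -0.0]), (278, [0.318, 0.51, 0.001]), (279, [0.32, 0.516, -0.001])]
```

View pics/g2z.png

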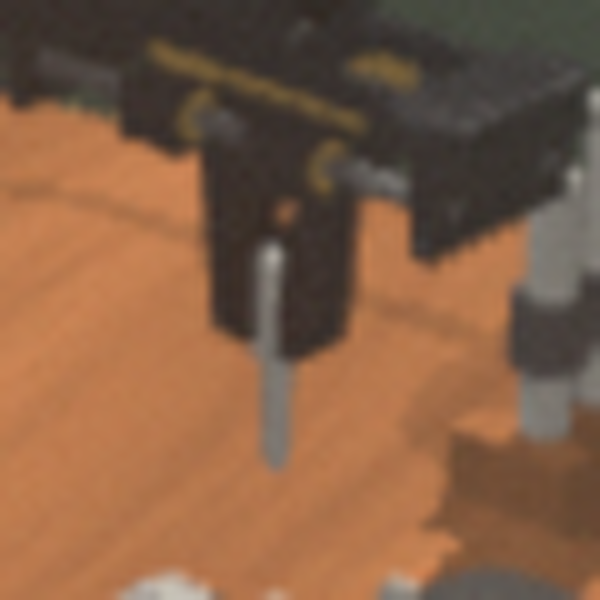

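```bash
python3 - <<'E'
from h import *
p=np.load('scene2_p.npy').astype(int)
for v in range(122,150): print(v,p[v,272:284].sum(1), (p[v,272:284,0]-p[v,272:284,2]))
E
```

```text
122 [160 146 151 144 133 169 198 173 154 150 152 155] [16 20 20 17 20 24 40 23 17 14 15 15]
123 [150 162 146 142 153 161 158 146 169 159 160 146] [15 18 18 20 14 16 18 16 13 13 13 14]
124 [148 143 144 175 255 310 169 148 158 154 150 152] [16 21 20 17 13  9 15 18 16 15 17 14]
125 [147 143 158 217 376 472 252 155 156 165 148 153] [15 21 18 14 14 14 14 15 16 14 16 15]
126 [142 150 157 236 373 422 229 154 154 155 154 151] [17 21 18 14 12 13 13 19 15 16 13 15]
127 [152 150 159 227 345 351 207 149 146 161 163 151] [14 20 18 14 13 14 15 16 17 15 17 14]
128 [146 145 159 228 348 336 183 152 153 162 151 148] [17 22 18 14 15 13 14 16 18 16 15 14]
129 [144 145 157 232 347 341 167 161 155 147 148 152] [18 18 19 13 13 15 18 17 17 17 15 19]
130 [154 149 162 232 342 300 174 153 166 158 158 157] [15 19 18 13 12 14 16 17 16 19 15 15]
131 [149 143 163 227 339 287 159 151 157 159 146 156] [17 18 20 14 14 13 18 17 15 16 17 15]
132 [180 146 157 227 337 285 171 162 154 161 147 159] [27 18 18 14 12 14 17 18 18 17 14 16]
133 [285 206 168 233 339 291 169 144 155 142 155 175] [70 42 27 14 12 13 19 19 15 14 13 
[... 955 characters left out ...]
8 351 368 375 384 379 376] [ 99 103 105  94  34  12  28  85 108 109 106 106]
144 [372 374 384 374 349 360 352 370 389 384 373 382] [102 106 107  93  35  12  28  88 107 105 104 104]
145 [374 373 378 368 349 352 362 377 377 371 384 381] [105 106 106  93  48  14  34 100 107 104 104 108]
146 [375 384 371 373 368 355 364 374 373 377 373 391] [107 105 103  99  77  27  59 102 104 106 108 107]
147 [382 372 375 379 386 376 371 375 377 386 387 387] [106 103 101 107 101  86  93 104 105 108 109 106]
148 [372 372 384 379 379 370 367 380 384 383 375 378] [ 99 105 103 107 107 103 102 105 106 107 108 103]
149 [367 373 383 372 379 367 374 380 383 379 374 363] [102 105 105 104 102 102 106 107 106 103 103 102]
```

```bash
python3 - <<'E'
from h import *
d=np.load('scene0_d.npy'); S=cloud('scene',d)
m=abs(S[...,2]-.05)<.008; m[:,:150]=0;m[:,225:]=0;m[:250]=0;m[320:]=0
m=cv2.morphologyEx(m.astype(np.uint8),cv2.MORPH_OPEN,np.ones((3,3)))>0
Q=S[m];print(np.median(Q[:,2]),cv2.minAreaRect(Q[:,:2].astype(np.float32)*1000))
p=np.load('scene0_p.npy').astype(int)
m=(abs(S[...,2]-.018)<.007)&(p[...,1]>p[...,0]); m[:,:230]=0;m[:,360:]=0;m[:180]=0;m[260:]=0
m=cv2.morphologyEx(m.astype(np.uint8),cv2.MORPH_OPEN,np.ones((2,2)))>0
Q=S[m];print(len(Q),np.median(Q[:,2]),cv2.minAreaRect(Q[:,:2].astype(np.float32)*1000))
y=np.radians(-11.79);Rz=np.array([[np.cos(y),-np.sin(y)],[np.sin(y),np.cos(y)]]);c=np.array([.5854,.1411])
W=lambda x,yy,z:[*(c+Rz@[x,yy]),z]
o=np.array([230,145])-.4
for k,a in dict(cA=(-.17,-.095,.018),cB=(.17,-.095,.018),cC=(.17,.095,.018),farpin=(.125,.056,.162),nearpinhole=(-.125,.056,.128)).items():
    u=np.array(w2px('scene',W(*a))); t=np.array(w2px('top',W(*a)));print(k,u,(u-o)*5,'top',t,(t-np.array([185,150])+.4)*5)
a=[.4835,-.2675]
for z in [.054,.084]: print(w2px('scene',[*a,z]),(np.array(w2px('scene',[*a,z]))-[149.6,239.6])*8, (np.array(w2px('top',[*a,z]))-[339.6,234.6])*8)
E
```

```text
0.04868002530991536 ((483.6094970703125, -268.6553649902344), (179.828125, 63.69427490234375), 89.04702758789062)
2161 0.016288938101353595 ((867.9340209960938, -259.3514404296875), (354.9385986328125, 1148.874755859375), 34.956748962402344)
cA [236.72325503 203.55995243] [ 35.61627517 294.79976217] top [258.76832899 285.55131198] [370.84164495 679.75655989]
cB [320.18575743 249.95236629] [452.92878714 526.76183145] top [284.820635   173.40224486] [501.10317498 119.01122428]
cC [355.9067069  219.37847688] [631.53353448 373.89238438] top [223.73618547 160.40056038] [195.68092735  54.00280188]
farpin [341.70857521 180.77658859] [560.54287606 180.88294297] top [225.52323152 163.37589675] [204.61615759  68.87948377]
nearpinhole [277.38073324 161.90965789] [238.90366622  86.54828944] top [204.40203612 255.40521104] [ 99.01018058 529.02605522]
(np.float64(187.99873009647484), np.float64(271.1177507910717)) [307.18984077 252.14200633] [350.35577085 178.03373559]
(np.float64(186.62382596621944), np.float64(262.70006107871086)) [296.19060773 184.80048863] [368.01406327 171.01409078]
```

```bash
cat > shank.py <<'E'
from h import *
def shank(rows=None):
    p,d=imaging.read_camera('scene'); T=readout.get_state()['eef_pos']
    tip=np.array(w2px('scene',T+[0,0,-.2107])); 
    p=p.astype(int); b=p[...,0]-p[...,2]
    u0=int(round(tip[0])); out=[]
    for v in range(int(tip[1])-8,int(tip[1])-1):
        f=1-np.clip((b[v,u0-5:u0+6]-12)/90.,0,1); f[f<.08]=0
        out.append((f*np.arange(u0-5,u0+6)).sum()/f.sum()); 
    return T,tip,np.array(out),p,d
E
python3 - <<'E'
from shank import *
T,tip,o,p,d=shank(); print(T,tip,o.round(2))
H=np.array([.4746,.2220])
for z in [.19,.21]: print(w2px('scene',[*H,z]))
print(readout.get_state()['tcp_rot'])
E
```

```text
[0.47500077 0.22106758 0.40084877] [277.67628954 145.22968178] [277.34 277.39 277.32 277.31 277.4  277.42 277.38]
(np.float64(277.7076387773683), np.float64(145.1214543210425))
(np.float64(277.7796845744379), np.float64(139.52845631772178))
[ 7.76598188e-01  6.29996230e-01  6.92834924e-05 -2.31328227e-07]
```

```bash
python3 -m creep '1 0 0.001 -0.02 0 0 0;1 0 0.001 -0.04 0 0 0;1 0 0.001 -0.055 0 0 0;1 0 0.001 -0.055 0 0 0;1 0 0.001 -0.055 0 0 0;1 0 0.001 -0.055 0 0 0;1 0 0.001 -0.055 0 0 0'; python3 - <<'E'
from h import *
s=readout.get_state(); print(s['eef_pos'],s['ft_force'],s['torque'])
for n,(a,b,c,e),k in [('top',(230,280,180,240),10),('scene',(120,180,250,310),10)]:
    p,d=imaging.read_camera(n)
    save(f'g3_{n}',cv2.resize(p[a:b,c:e],None,fx=k,fy=k,interpolation=cv2.INTER_CUBIC))
E
```

```text
time_s: 8.85
eef_pos: [0.4752, 0.223, 0.3466]
tcp_rot: [0.776, 0.63, 0.001, 0.0]
ft_force: [0.9, -0.1, -0.6]
width: 0.0132
[0.47517564 0.2229621  0.34657511] [ 0.85255984 -0.10749952 -0.59281061] [-0.02356413  0.07002282  0.04631594]
```

View pics/g3_scene.png

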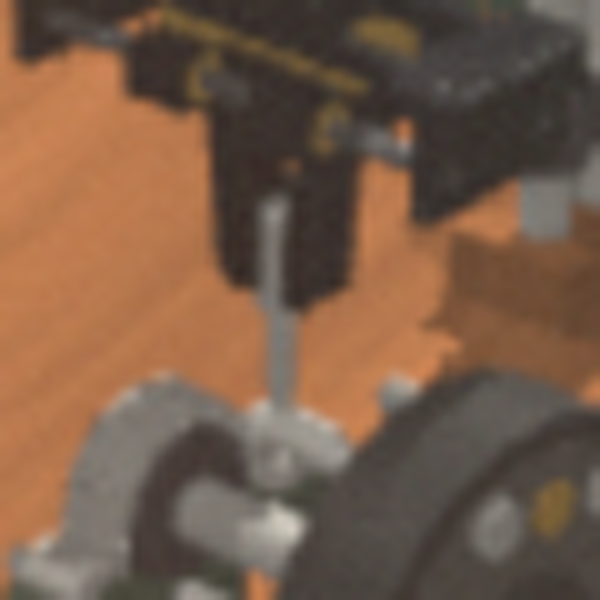

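View pics/g3_top.png

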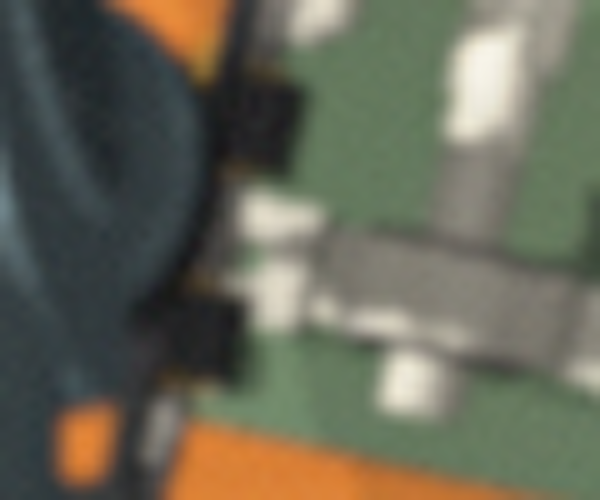

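Ear right corner agrees with the prediction (349 in the crop) and the tip is over the hole mouth. Now I lower it slowly.

```bash
python3 -m creep '1 0 0 -0.004 0 0 0;1 0 0 -0.008 0 0 0;1 0 0 -0.011 0 0 0;1 0 0 -0.013 0 0 0;1 0 0 -0.013 0 0 0'
```

```text
time_s: 9.45
eef_pos: [0.4747, 0.2228, 0.3323]
tcp_rot: [0.776, 0.63, -0.0, -0.0]
ft_force: [0.3, -0.1, -1.7]
width: 0.013
```

```bash
python3 -m creep '1 0 0 -0.003 0 0 0;1 0 0 -0.006 0 0 0;1 0 0 -0.009 0 0 0;1 0 0 -0.009 0 0 0'
```

```text
time_s: 9.85
eef_pos: [0.4747, 0.2228, 0.3233]
tcp_rot: [0.776, 0.63, -0.0, -0.0]
ft_force: [0.5, 0.1, -1.1]
width: 0.0129
```

```bash
python3 -m creep '1 0 0 -0.005 0 0 0;1 0 0 -0.01 0 0 0;1 0 0 -0.014 0 0 0;1 0 0 -0.018 0 0 0;1 0 0 -0.021 0 0 0;1 0 0 -0.021 0 0 0'
```

```text
time_s: 10.45
eef_pos: [0.4747, 0.2229, 0.3023]
tcp_rot: [0.776, 0.631, -0.0, -0.0]
ft_force: [-0.6, -0.5, 0.1]
width: 0.0132
```

```bash
python3 -m creep '1 0 0 -0.002 0 0 0;1 0 0 -0.003 0 0 0;1 0 0 -0.004 0 0 0;1 0 0 -0.005 0 0 0;1 0 0 -0.005 0 0 0;1 0 0 -0.005 0 0 0'
```

```text
time_s: 11.05
eef_pos: [0.475, 0.2227, 0.2985]
tcp_rot: [0.776, 0.63, 0.0, -0.0]
ft_force: [-2.5, -2.4, 8.2]
width: 0.0129
```

```bash
python3 -m creep '0.1 0 0 0.002 0 0 0;0.1 0 0 0.002 0 0 0;0.1 0 0 0.002 0 0 0;0.1 0 0 0.002 0 0 0;0.1 0 0 0.03 0 0 0;0.1 0 0 0.07 0 0 0;0.1 0 0 0.11 0 0 0;0.1 -0.05 0.03 0.13 0 0 0;0.1 -0.1 0.06 0.13 0 0 0;0.1 -0.1 0.06 0.13 0 0 0'; python3 - <<'E'
from h import *
for n,(a,b,c,e),k in [('top',(150,295,170,300),5),('scene',(120,240,230,350),5)]:
    p,d=imaging.read_camera(n);np.save(f'{n}4_d.npy',d);np.save(f'{n}4_p.npy',p)
    save(f'g4_{n}',cv2.resize(p[a:b,c:e],None,fx=k,fy=k,interpolation=cv2.INTER_CUBIC))
    for l in ['lock_pin','drum_plug']:
        for r in imaging.boxes_of(n,l)[:2]: print(l,round(r['score'],2),c2w(n,r['xyz']).round(4))
E
```

```text
time_s: 12.05
eef_pos: [0.3716, 0.2851, 0.4281]
tcp_rot: [0.775, 0.632, 0.0, -0.001]
ft_force: [-0.6, 0.9, -0.2]
width: 0.0393
lock_pin 0.7 [ 0.5905 -0.4241  0.0087]
lock_pin 0.59 [0.47   0.2151 0.1624]
drum_plug 0.71 [0.5686 0.1321 0.1934]
drum_plug 0.62 [ 0.4807 -0.2164  0.0678]
drum_plug 0.57 [0.5954 0.1099 0.154 ]
```

View pics/g4_scene.png

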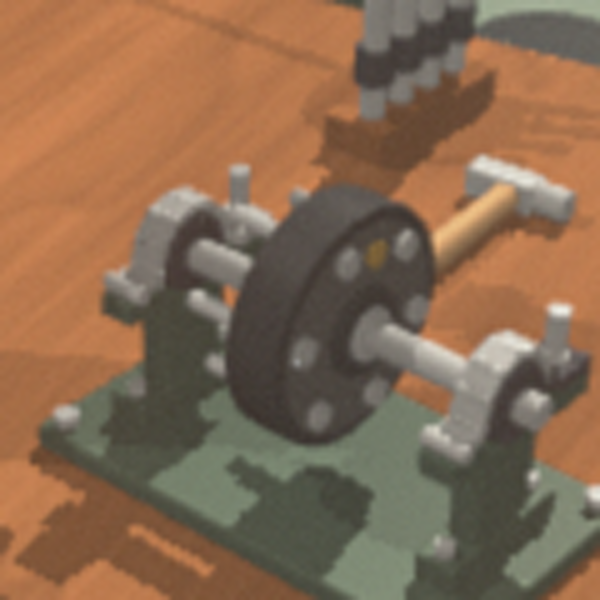

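View pics/g4_top.png

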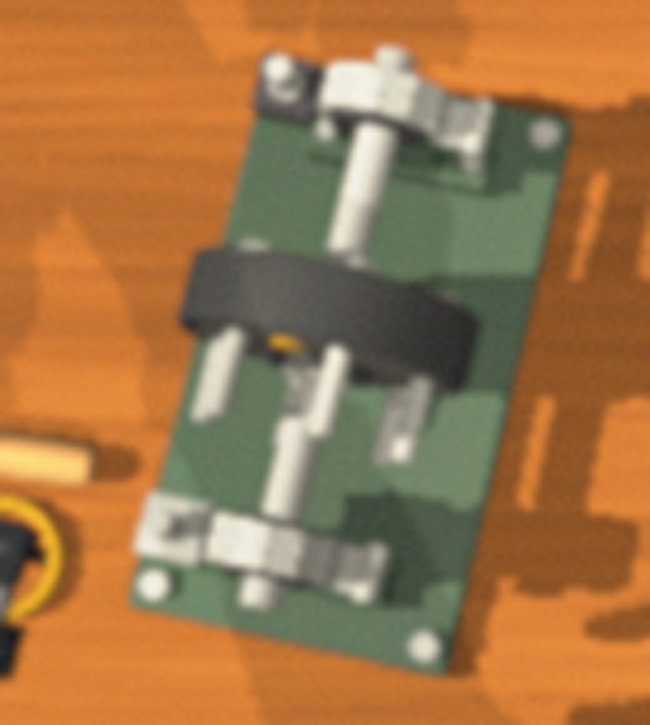

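```bash
cat >> h.py <<'E'
YAW=np.radians(-11.79); Ex=np.array([np.cos(YAW),np.sin(YAW),0]); Ey=np.array([-np.sin(YAW),np.cos(YAW),0]); Cc=np.array([.5854,.1411,.13])
M=np.stack([Ex,Ey,[0,0,1]])   # world->stand
def st(P): return (np.asarray(P)-Cc)@M.T
def w(x,y,z): return Cc+np.array([x,y,z])@M
E
python3 - <<'E'
from h import *
for n in ['top','scene']:
    P=st(cloud(n,np.load(n+'4_d.npy'))); r=np.hypot(P[...,1],P[...,2])
    if n=='top': m=(P[...,0]<-.028)&(P[...,0]>-.064)&(r>.045)&(r<.07)&(P[...,2]>-.03)
    else: m=(P[...,0]>.024)&(P[...,0]<.075)&(r>.045)&(r<.07)
    k,l,s,c=cv2.connectedComponentsWithStats(m.astype(np.uint8))
    for i in range(1,k):
        Q=P[l==i]
        if len(Q)>4: print(n,len(Q),Q.mean(0).round(4),np.degrees(np.arctan2(-Q[:,1].mean(),Q[:,2].mean())).round(1),'px',c[i])
print(st([.5686,.1321,.1934]),st([.5954,.1099,.154]))
P=st(cloud('scene',np.load('scene4_d.npy'))); m=(abs(P[...,0]+.125)<.02)&(abs(P[...,1]-.056)<.02)&(P[...,2]>.005)&(P[...,2]<.05)
Q=P[m];print(len(Q),Q.mean(0),Q[:,2].max()+.13)
P=st(cloud('top',np.load('top4_d.npy'))); m=(abs(P[...,0]+.125)<.02)&(abs(P[...,1]-.056)<.02)&(P[...,2]>.025)&(P[...,2]<.05)
Q=P[m];print(len(Q),Q.mean(0) if len(Q) else 0)
E
```

```text
top 95 [-0.0466  0.0449  0.03  ] -56.3 px [213.74736842 226.01052632]
top 66 [-0.0455 -0.0183  0.0605] 16.8 px [235.71212121 229.16666667]
top 60 [-0.0463 -0.057   0.0177] 72.8 px [251.91666667 234.91666667]
scene 17 [0.026  0.037  0.0428] -40.8 px [311.17647059 168.41176471]
scene 19 [ 0.0266 -0.0197  0.0551] 19.7 px [299.84210526 172.42105263]
scene 5 [0.0254 0.0058 0.0498] -6.7 px [304.8 170.4]
scene 13 [ 0.0263  0.0559 -0.0129] -103.0 px [313.84615385 181.38461538]
scene 17 [ 0.0259 -0.0576  0.0121] 78.1 px [291.         189.94117647]
scene 13 [ 0.0253  0.0159 -0.0557] -164.0 px [305.07692308 197.92307692]
scene 17 [ 0.0267 -0.0415 -0.0429] 136.0 px [294.         202.82352941]
[-0.01460664 -0.01224279  0.0634    ] [ 0.01616398 -0.02849852  0.024     ]
32 [-0.12167207  0.05235586  0.0212082 ] 0.16245909613405216
26 [-0.12502017  0.05627208  0.03158661]
```

```bash
python3 - <<'E'
from h import *
P=st(cloud('top',np.load('top4_d.npy')))
for v in [222,226,230]:
    print(v,[P[v,u].round(3).tolist() for u in range(207,222)])
print([P[229,u].round(3).tolist() for u in range(231,241)])
print([P[235,u].round(3).tolist() for u in range(246,258)])
p=np.load('top4_p.npy')
for a in [18,-42,78]:
    t=np.radians(a); print(a,[np.round(w2px('top',w(x,-.058*np.sin(t),.058*np.cos(t))),1) for x in (-.02,-.065)])
E
```

```text
222 [[-0.022, 0.101, -0.13], [-0.022, 0.096, -0.122], [-0.023, 0.091, -0.111], [-0.022, 0.089, -0.115], [-0.022, 0.085, -0.111], [-0.034, 0.059, -0.002], [-0.033, 0.056, -0.001], [-0.038, 0.044, 0.044], [-0.038, 0.04, 0.048], [-0.037, 0.038, 0.049], [-0.036, 0.036, 0.047], [-0.035, 0.034, 0.044], [-0.017, 0.062, -0.109], [-0.016, 0.058, -0.107], [-0.015, 0.057, -0.115]]
226 [[-0.036, 0.094, -0.113], [-0.035, 0.092, -0.115], [-0.034, 0.088, -0.113], [-0.034, 0.085, -0.111], [-0.044, 0.059, -0.006], [-0.044, 0.057, -0.008], [-0.049, 0.043, 0.049], [-0.048, 0.041, 0.047], [-0.048, 0.037, 0.053], [-0.047, 0.036, 0.046], [-0.046, 0.033, 0.045], [-0.029, 0.061, -0.106], [-0.028, 0.059, -0.11], [-0.028, 0.056, -0.11], [-0.026, 0.054, -0.116]]
230 [[-0.047, 0.091, -0.114], [-0.047, 0.088, -0.111], [-0.046, 0.084, -0.109], [-0.055, 0.06, -0.008], [-0.055, 0.057, -0.008], [-0.06, 0.043, 0.049], [-0.059, 0.04, 0.049], [-0.059, 0.037, 0.051], [-0.058, 0.035, 0.047], [-0.057, 0.034, 0.043], [-0.041, 0.062, -0.114], [-0.04, 0.059, -0.113], [-0.04, 0.055, -0.104], [-0.039, 0.053, -0.11], [-0.038, 0.05, -0.111]]
[[-0.042, 0.002, 0.011], [-0.042, -0.001, 0.012], [-0.041, -0.004, 0.013], [-0.046, -0.013, 0.057], [-0.046, -0.017, 0.062], [-0.045, -0.019, 0.06], [-0.044, -0.021, 0.058], [-0.044, -0.023, 0.058], [-0.024, -0.001, -0.11], [-0.023, -0.004, -0.111]]
[[-0.044, -0.035, -0.036], [-0.044, -0.038, -0.034], [-0.043, -0.04, -0.04], [-0.042, -0.043, -0.037], [-0.048, -0.052, 0.02], [-0.047, -0.055, 0.018], [-0.047, -0.057, 0.019], [-0.046, -0.06, 0.019], [-0.045, -0.062, 0.014], [-0.031, -0.05, -0.114], [-0.03, -0.054, -0.11], [-0.03, -0.057, -0.109]]
18 [array([238.2, 219.8]), array([234. , 236.8])]
-42 [array([217.6, 215.9]), array([213.3, 232.7])]
78 [array([254.3, 225.6]), array([250.3, 242. ])]
```

```bash
python3 - <<'E'
from h import *
s=readout.get_state(); T=s['eef_pos']; print(T, s['q'].round(2))
t=np.radians(18.2)
for dz in (.08,0): 
    g=w(-.061,-.058*np.sin(t),.058*np.cos(t)+.147+dz); print(g, g-T)
E
```

```text
[0.37586963 0.28206777 0.42765231] [-1.19  0.21  0.52  2.   -0.13  0.96 -0.82]
[0.52198548 0.13583059 0.41209838] [ 0.14611585 -0.14623718 -0.01555393]
[0.52198548 0.13583059 0.33209838] [ 0.14611585 -0.14623718 -0.09555393]
```

```bash
python3 -m creep '-0.1 0.146 -0.146 0 0 0 90;-0.1 0.146 -0.146 0 0 0 90;-0.1 0.146 -0.146 0 0 0 90;-0.1 0.146 -0.146 0 0 0 90;-0.1 0.146 -0.146 0 0 0 90;-0.1 0.146 -0.146 0 0 0 90;-0.1 0.146 -0.146 0 0 0 90;-0.1 0.146 -0.146 -0.015 0 0 90;-0.1 0.146 -0.146 -0.015 0 0 90;-0.1 0.146 -0.146 -0.015 0 0 90;-0.1 0.146 -0.146 -0.015 0 0 90;-0.1 0.146 -0.146 -0.015 0 0 90'; python3 - <<'E'
from h import *
s=readout.get_state(); print(s['q'].round(2),st(s['eef_pos']))
E
```

```text
time_s: 13.55
eef_pos: [0.5216, 0.1353, 0.4123]
tcp_rot: [0.103, 0.995, -0.0, -0.0]
ft_force: [0.5, -0.4, -0.7]
width: 0.0482
[-0.58  0.34  0.3   1.84 -0.12  0.97  1.14] [-0.06130592 -0.01871236  0.28233965]
```

```bash
python3 -m creep '-0.1 0 0 -0.03 0 0 0;-0.1 0 0 -0.055 0 0 0;-0.1 0 0 -0.07 0 0 0;-0.1 0 0 -0.08 0 0 0;-0.1 0 0 -0.08 0 0 0;-0.1 0 0 -0.08 0 0 0'; python3 - <<'E'
from h import *
s=readout.get_state(); print(s['ft_force'],st(s['eef_pos']))
for n,(a,b,c,e),k in [('top',(180,280,190,290),6),('scene',(120,240,230,350),5)]:
    p,d=imaging.read_camera(n)
    save(f'g5_{n}',cv2.resize(p[a:b,c:e],None,fx=k,fy=k,interpolation=cv2.INTER_CUBIC))
E
```

```text
time_s: 14.15
eef_pos: [0.5213, 0.1366, 0.3331]
tcp_rot: [0.104, 0.995, 0.0, 0.0]
ft_force: [-0.3, 0.3, 0.3]
width: 0.0487
[-0.30261309  0.27555496  0.26560104] [-0.06182865 -0.0175011   0.2031431 ]
```

View pics/g5_scene.png

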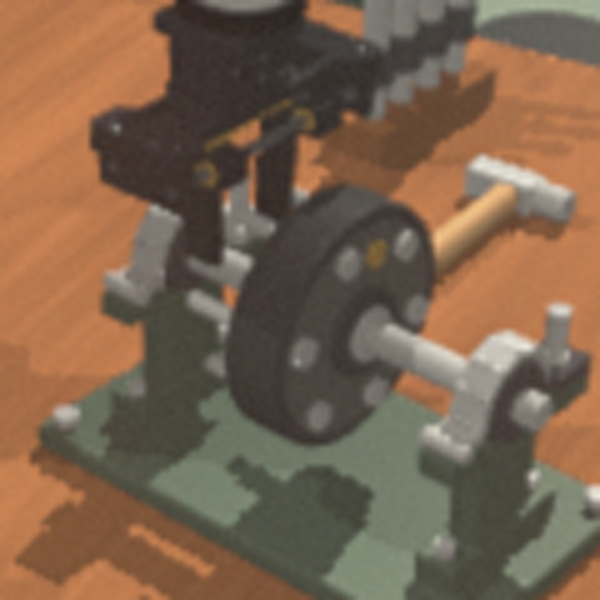

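View pics/g5_top.png

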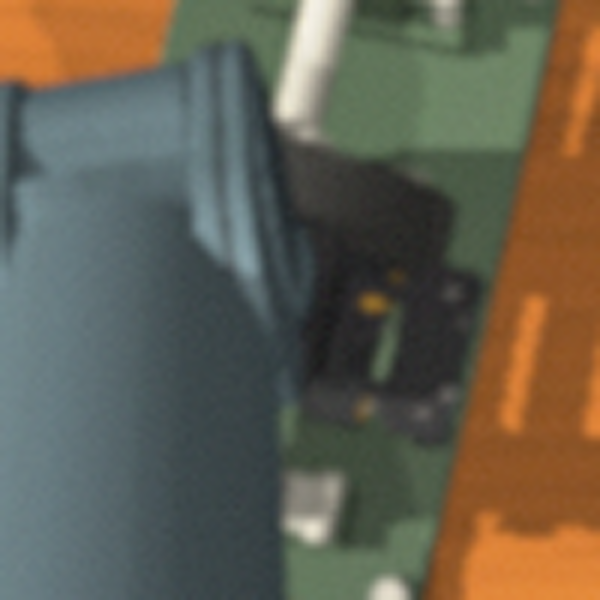

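The fingers straddle the stud. The pin stands behind them at (240,200) in the scene crop. Closing now.

```bash
python3 -m creep '1 0 0 -0.001 0 0 0;1 0 0 -0.001 0 0 0;1 0 0 -0.001 0 0 0;1 0 0 -0.001 0 0 0;1 0 0 -0.001 0 0 0;1 0 0 -0.001 0 0 0;1 0 0 -0.001 0 0 0;1 0 0 -0.001 0 0 0;1 0 0 -0.001 0 0 0'; cat > rd.py <<'E'
from h import *
from scipy.spatial.transform import Rotation as R
s=readout.get_state(); T=st(s['eef_pos']); F=M@s['ft_force']; m=M@s['torque']
Z=M@R.from_quat(s['tcp_rot']).as_matrix()[:,2]; g=T+.147*Z
# torque of tool on drum about x: tool force on the drum = -ft
tau=-(m[0]+(T[1]*F[2]-T[2]*F[1]))
gt=-(g[1]*F[2]-g[2]*F[1])
print('t',round(s['time_s'],2),'ang',np.degrees(np.arctan2(-g[1],g[2])).round(2),'r',np.hypot(g[1],g[2]).round(4),'tilt',np.degrees(np.arctan2(Z[1],-Z[2])).round(1),'F',F.round(2),'m',m.round(3),'tauTCP',tau.round(3),'tau_grasp',gt.round(3),'w',s['width'].round(4),'q',s['q'].round(2))
E
python3 rd.py; python3 -m creep '1 0 0 0 0 0 0;1 0 0 0 0 0 0';python3 rd.py
```

```text
time_s: 15.15
eef_pos: [0.5208, 0.1367, 0.3318]
tcp_rot: [0.103, 0.995, -0.0, -0.0]
ft_force: [-1.0, -1.3, 4.8]
width: 0.0098
time_s: 15.35
eef_pos: [0.5208, 0.1367, 0.3318]
tcp_rot: [0.103, 0.995, -0.0, -0.0]
ft_force: [-1.2, -2.1, 4.3]
width: 0.01Traceback (most recent call last):
  File "rd.py", line 8, in <module>
    print('t',round(s['time_s'],2),'ang',np.degrees(np.arctan2(-g[1],g[2])).round(2),'r',np.hypot(g[1],g[2]).round(4),'tilt',np.degrees(np.arctan2(Z[1],-Z[2])).round(1),'F',F.round(2),'m',m.round(3),'tauTCP',tau.round(3),'tau_grasp',gt.round(3),'w',s['width'].round(4),'q',s['q'].round(2))
                                                                                                                                                                                                                                                         ^^^^^^^^^^^^^^^^
AttributeError: 'float' object has no attribute 'round'
Traceback (most recent call last):
  File "rd.py", line 8, in <module>
    print('t',round(s['time_s'],2),'ang',np.degrees(np.arctan2(-g[1],g[2])).round(2),'r',np.hypot(g[1],g[2]).round(4),'tilt',np.degrees(np.arctan2(Z[1],-Z[2])).round(1),'F',F.round(2),'m',m.round(3),'tauTCP',tau.round(3),'tau_grasp',gt.round(3),'w',s['width'].round(4),'q',s['q'].round(2))
                                                                                                                                                                                                                                                         ^^^^^^^^^^^^^^^^
AttributeError: 'float' object has no attribute 'round'
```

```bash
sed -i "s/s\['width'\].round(4)/round(s['width'],4)/" rd.py; python3 rd.py; python3 - <<'E'
from h import *
T=np.array([-.0615,-.0181,.0551+.147])
for a in [*range(-60,61,5)]:
    t=np.radians(a); y=T[1]*np.cos(t)-T[2]*np.sin(t); z=T[1]*np.sin(t)+T[2]*np.cos(t)
    d=(np.array([0,y-T[1],z-T[2]]))@M; print(a,d.round(4),(Ex*a).round(2)[:2])
E
```

```text
t 15.35 ang 17.7 r 0.0575 tilt -0.0 F [-0.73 -2.29  4.33] m [-0.501  0.265 -0.023] tauTCP 0.115 tau_grasp -0.05 w 0.01 q [-0.56  0.45  0.28  1.91 -0.17  0.8   1.17]
-60 [ 0.0376  0.1802 -0.0854] [-58.73  12.26]
-55 [ 0.0354  0.1696 -0.0714] [-53.84  11.24]
-50 [ 0.033   0.1579 -0.0583] [-48.95  10.22]
-45 [ 0.0303  0.1451 -0.0464] [-44.05   9.19]
-40 [ 0.0274  0.1313 -0.0356] [-39.16   8.17]
-35 [ 0.0244  0.1167 -0.0262] [-34.26   7.15]
-30 [ 0.0211  0.1013 -0.018 ] [-29.37   6.13]
-25 [ 0.0178  0.0853 -0.0113] [-24.47   5.11]
-20 [ 0.0143  0.0687 -0.006 ] [-19.58   4.09]
-15 [ 0.0108  0.0518 -0.0022] [-14.68   3.06]
-10 [0.0072 0.0346 0.0001] [-9.79  2.04]
-5 [0.0036 0.0173 0.0008] [-4.89  1.02]
0 [0. 0. 0.] [ 0. -0.]
5 [-0.0036 -0.0172 -0.0023] [ 4.89 -1.02]
10 [-0.0071 -0.0341 -0.0062] [ 9.79 -2.04]
15 [-0.0106 -0.0506 -0.0116] [14.68 -3.06]
20 [-0.0139 -0.0666 -0.0184] [19.58 -4.09]
25 [-0.0171 -0.0819 -0.0266] [24.47 -5.11]
30 [-0.0202 -0.0965 -0.0361] [29.37 -6.13]
35 [-0.023  -0.1103 -0.0469] [34.26 -7.15]
40 [-0.0257 -0.123  -0.0589] [39.16 -8.17]
45 [-0.0281 -0.1347 -0.072 ] [44.05 -9.19]
50 [-0.0303 -0.1452 -0.0861] [ 48.95 -10.22]
55 [-0.0322 -0.1545 -0.101 ] [ 53.84 -11.24]
60 [-0.0339 -0.1625 -0.1167] [ 58.73 -12.26]
```

```bash
cat > tab.py <<'E'
from h import *
import sys
# python3 tab.py a_start a_end step nrows_per_call y0 z0
a0,a1,stp,nc=map(float,sys.argv[1:5])
y0,z0=(float(sys.argv[5]),float(sys.argv[6])) if len(sys.argv)>5 else (-.0181,.2021)
def pos(a):
    t=np.radians(a); return np.array([0,y0*np.cos(t)-z0*np.sin(t),y0*np.sin(t)+z0*np.cos(t)])@M
n=int(round(abs(a1-a0)/stp)); s=np.sign(a1-a0); base=a0; out=[]
for i in range(1,n+1):
    a=a0+s*stp*i; d=pos(a)-pos(base); e=Ex*(a-base)
    out.append('1 %.4f %.4f %.4f %.2f %.2f 0'%(*d,e[0],e[1]))
    if i%int(nc)==0 or i==n: print(a,';'.join(out)); out=[]; base=a
E
python3 tab.py 0 50 2.5 4
```

```text
10.0 1 -0.0018 -0.0086 -0.0010 2.45 -0.51 0;1 -0.0036 -0.0172 -0.0023 4.89 -1.02 0;1 -0.0054 -0.0257 -0.0041 7.34 -1.53 0;1 -0.0071 -0.0341 -0.0062 9.79 -2.04 0
20.0 1 -0.0017 -0.0083 -0.0025 2.45 -0.51 0;1 -0.0034 -0.0165 -0.0054 4.89 -1.02 0;1 -0.0051 -0.0246 -0.0086 7.34 -1.53 0;1 -0.0068 -0.0325 -0.0122 9.79 -2.04 0
30.0 1 -0.0016 -0.0078 -0.0039 2.45 -0.51 0;1 -0.0032 -0.0154 -0.0082 4.89 -1.02 0;1 -0.0047 -0.0228 -0.0128 7.34 -1.53 0;1 -0.0063 -0.0299 -0.0177 9.79 -2.04 0
40.0 1 -0.0015 -0.0070 -0.0052 2.45 -0.51 0;1 -0.0029 -0.0137 -0.0108 4.89 -1.02 0;1 -0.0042 -0.0202 -0.0167 7.34 -1.53 0;1 -0.0055 -0.0265 -0.0228 9.79 -2.04 0
50.0 1 -0.0012 -0.0060 -0.0064 2.45 -0.51 0;1 -0.0024 -0.0117 -0.0131 4.89 -1.02 0;1 -0.0036 -0.0171 -0.0200 7.34 -1.53 0;1 -0.0046 -0.0222 -0.0271 9.79 -2.04 0
```

```bash
python3 -m creep '1 -0.0018 -0.0086 -0.0010 2.45 -0.51 0;1 -0.0036 -0.0172 -0.0023 4.89 -1.02 0;1 -0.0054 -0.0257 -0.0041 7.34 -1.53 0;1 -0.0071 -0.0341 -0.0062 9.79 -2.04 0' >/dev/null; python3 rd.py; python3 -m creep '1 -0.0017 -0.0083 -0.0025 2.45 -0.51 0;1 -0.0034 -0.0165 -0.0054 4.89 -1.02 0;1 -0.0051 -0.0246 -0.0086 7.34 -1.53 0;1 -0.0068 -0.0325 -0.0122 9.79 -2.04 0'; python3 rd.py
```

```text
t 15.75 ang 22.19 r 0.0571 tilt 10.5 F [-4.77  9.53 11.49] m [1.966 0.958 0.233] tauTCP 0.47 tau_grasp 0.751 w 0.0101 q [-0.37  0.42  0.17  1.97 -0.36  0.71  1.42]
time_s: 16.15
eef_pos: [0.5077, 0.0734, 0.3157]
tcp_rot: [0.099, 0.979, 0.176, 0.019]
ft_force: [-3.7, 6.1, 16.7]
width: 0.0098
t 16.15 ang 32.75 r 0.057 tilt 20.4 F [-4.85  5.22 16.68] m [1.904 1.011 0.547] tauTCP 0.435 tau_grasp 0.764 w 0.0098 q [-0.16  0.42  0.04  2.02 -0.59  0.67  1.71]
```

```bash
python3 -m creep '1 -0.0016 -0.0078 -0.0039 2.45 -0.51 0;1 -0.0032 -0.0154 -0.0082 4.89 -1.02 0;1 -0.0047 -0.0228 -0.0128 7.34 -1.53 0;1 -0.0063 -0.0299 -0.0177 9.79 -2.04 0' >/dev/null; python3 rd.py; python3 -m creep '1 -0.0015 -0.0070 -0.0052 2.45 -0.51 0;1 -0.0029 -0.0137 -0.0108 4.89 -1.02 0;1 -0.0042 -0.0202 -0.0167 7.34 -1.53 0;1 -0.0055 -0.0265 -0.0228 9.79 -2.04 0'; python3 rd.py; python3 tab.py 40 10 2.5 4
```

```text
t 16.55 ang 43.69 r 0.0569 tilt 30.4 F [-5.61  1.27 19.65] m [1.631 0.98  0.605] tauTCP 0.818 tau_grasp 0.825 w 0.0101 q [ 0.06  0.46 -0.09  2.05 -0.82  0.67  2.02]
time_s: 16.95
eef_pos: [0.4957, 0.015, 0.2749]
tcp_rot: [0.095, 0.934, 0.344, 0.036]
ft_force: [-7.7, -1.5, 19.3]
width: 0.0099
t 16.95 ang 54.69 r 0.057 tilt 40.4 F [-7.19 -3.08 19.26] m [1.51  0.882 0.812] tauTCP 0.774 tau_grasp 0.794 w 0.0099 q [ 0.25  0.54 -0.2   2.07 -1.01  0.73  2.3 ]
30.0 1 0.0013 0.0062 0.0061 -2.45 0.51 0;1 0.0027 0.0128 0.0120 -4.89 1.02 0;1 0.0041 0.0195 0.0175 -7.34 1.53 0;1 0.0055 0.0265 0.0228 -9.79 2.04 0
20.0 1 0.0015 0.0072 0.0049 -2.45 0.51 0;1 0.0030 0.0146 0.0095 -4.89 1.02 0;1 0.0046 0.0222 0.0138 -7.34 1.53 0;1 0.0063 0.0299 0.0177 -9.79 2.04 0
10.0 1 0.0017 0.0079 0.0036 -2.45 0.51 0;1 0.0033 0.0160 0.0068 -4.89 1.02 0;1 0.0051 0.0242 0.0097 -7.34 1.53 0;1 0.0068 0.0325 0.0122 -9.79 2.04 0
```

```bash
python3 -m creep '1 0.0013 0.0062 0.0061 -2.45 0.51 0;1 0.0027 0.0128 0.0120 -4.89 1.02 0;1 0.0041 0.0195 0.0175 -7.34 1.53 0;1 0.0055 0.0265 0.0228 -9.79 2.04 0' >/dev/null; python3 rd.py;  python3 -m creep '1 0.0015 0.0072 0.0049 -2.45 0.51 0;1 0.0030 0.0146 0.0095 -4.89 1.02 0;1 0.0046 0.0222 0.0138 -7.34 1.53 0;1 0.0063 0.0299 0.0177 -9.79 2.04 0'>/dev/null; python3 rd.py; python3 -m creep '1 0.0017 0.0079 0.0036 -2.45 0.51 0;1 0.0033 0.0160 0.0068 -4.89 1.02 0;1 0.0051 0.0242 0.0097 -7.34 1.53 0;1 0.0068 0.0325 0.0122 -9.79 2.04 0'; python3 rd.py; python3 tab.py 10 -50 2.5 4
```

```text
t 17.35 ang 48.46 r 0.0572 tilt 29.9 F [-0.49 -0.96 -2.69] m [-0.64   0.041  0.066] tauTCP 0.169 tau_grasp -0.151 w 0.0098 q [ 0.06  0.47 -0.09  2.06 -0.81  0.67  2.01]
t 17.75 ang 38.17 r 0.0572 tilt 19.9 F [-0.66 -1.81 -2.05] m [-0.519  0.116  0.05 ] tauTCP 0.013 tau_grasp -0.154 w 0.0096 q [-0.16  0.42  0.04  2.02 -0.58  0.66  1.7 ]
time_s: 18.15
eef_pos: [0.5137, 0.1029, 0.3253]
tcp_rot: [0.103, 0.991, 0.086, 0.009]
ft_force: [0.0, -0.5, -2.5]
width: 0.0101
t 18.15 ang 28.02 r 0.0572 tilt 9.9 F [ 0.13 -0.49 -2.5 ] m [-0.229  0.016 -0.011] tauTCP 0.004 tau_grasp -0.092 w 0.0101 q [-0.37  0.42  0.17  1.97 -0.35  0.71  1.41]
0.0 1 0.0018 0.0084 0.0021 -2.45 0.51 0;1 0.0035 0.0169 0.0039 -4.89 1.02 0;1 0.0053 0.0255 0.0052 -7.34 1.53 0;1 0.0071 0.0341 0.0062 -9.79 2.04 0
-10.0 1 0.0018 0.0086 0.0006 -2.45 0.51 0;1 0.0036 0.0173 0.0008 -4.89 1.02 0;1 0.0054 0.0260 0.0006 -7.34 1.53 0;1 0.0072 0.0346 0.0001 -9.79 2.04 0
-20.0 1 0.0018 0.0086 -0.0009 -2.45 0.51 0;1 0.0036 0.0172 -0.0023 -4.89 1.02 0;1 0.0054 0.0257 -0.0040 -7.34 1.53 0;1 0.0071 0.0341 -0.0061 -9.79 2.04 0
-30.0 1 0.0017 0.0083 -0.0025 -2.45 0.51 0;1 0.0035 0.0165 -0.0053 -4.89 1.02 0;1 0.0051 0.0246 -0.0085 -7.34 1.53 0;1 0.0068 0.0326 -0.0120 -9.79 2.04 0
-40.0 1 0.0016 0.0078 -0.0039 -2.45 0.51 0;1 0.0032 0.0154 -0.0081 -4.89 1.02 0;1 0.0048 0.0228 -0.0127 -7.34 1.53 0;1 0.0063 0.0300 -0.0176 -9.79 2.04 0
-50.0 1 0.0015 0.0070 -0.0052 -2.45 0.51 0;1 0.0029 0.0138 -0.0107 -4.89 1.02 0;1 0.0042 0.0203 -0.0166 -7.34 1.53 0;1 0.0055 0.0266 -0.0227 -9.79 2.04 0
```

```bash
python3 -m creep '1 0.0018 0.0084 0.0021 -2.45 0.51 0;1 0.0035 0.0169 0.0039 -4.89 1.02 0;1 0.0053 0.0255 0.0052 -7.34 1.53 0;1 0.0071 0.0341 0.0062 -9.79 2.04 0' >/dev/null; python3 rd.py; python3 -m creep '1 0.0018 0.0086 0.0006 -2.45 0.51 0;1 0.0036 0.0173 0.0008 -4.89 1.02 0;1 0.0054 0.0260 0.0006 -7.34 1.53 0;1 0.0072 0.0346 0.0001 -9.79 2.04 0' >/dev/null; python3 rd.py; python3 -m creep '1 0.0018 0.0086 -0.0009 -2.45 0.51 0;1 0.0036 0.0172 -0.0023 -4.89 1.02 0;1 0.0054 0.0257 -0.0040 -7.34 1.53 0;1 0.0071 0.0341 -0.0061 -9.79 2.04 0'>/dev/null; python3 rd.py
```

```text
t 18.55 ang 17.88 r 0.0572 tilt -0.1 F [ 0.39 -1.88 -3.78] m [-0.088 -0.045 -0.006] tauTCP -0.356 tau_grasp -0.169 w 0.0098 q [-0.55  0.45  0.27  1.91 -0.16  0.8   1.17]
t 18.95 ang 7.8 r 0.0572 tilt -10.1 F [ 1.06 -1.34 -4.29] m [ 0.139 -0.112  0.035] tauTCP -0.332 tau_grasp -0.11 w 0.0098 q [-0.7   0.51  0.34  1.83 -0.02  0.92  0.99]
t 19.35 ang -2.2 r 0.0572 tilt -20.2 F [ 0.89 -3.42 -3.3 ] m [ 0.16  -0.194  0.031] tauTCP -0.653 tau_grasp -0.188 w 0.0099 q [-0.8   0.59  0.39  1.75  0.07  1.05  0.88]
```

```bash
python3 -m creep '1 0.0017 0.0083 -0.0025 -2.45 0.51 0;1 0.0035 0.0165 -0.0053 -4.89 1.02 0;1 0.0051 0.0246 -0.0085 -7.34 1.53 0;1 0.0068 0.0326 -0.0120 -9.79 2.04 0' >/dev/null; python3 rd.py; python3 -m creep '1 0.0016 0.0078 -0.0039 -2.45 0.51 0;1 0.0032 0.0154 -0.0081 -4.89 1.02 0;1 0.0048 0.0228 -0.0127 -7.34 1.53 0;1 0.0063 0.0300 -0.0176 -9.79 2.04 0'; python3 rd.py
```

```text
t 19.75 ang -12.15 r 0.0571 tilt -30.2 F [ 1.16 -4.15 -3.08] m [ 0.262 -0.164  0.09 ] tauTCP -0.757 tau_grasp -0.195 w 0.0097 q [-0.88  0.69  0.42  1.66  0.14  1.19  0.8 ]
time_s: 20.15
eef_pos: [0.5482, 0.2677, 0.2952]
tcp_rot: [0.097, 0.934, -0.342, -0.035]
ft_force: [-1.1, -4.5, -1.8]
width: 0.0101
t 20.15 ang -22.04 r 0.0571 tilt -40.2 F [-0.17 -4.62 -1.85] m [ 0.244 -0.062  0.076] tauTCP -0.791 tau_grasp -0.205 w 0.0101 q [-0.93  0.8   0.45  1.57  0.19  1.33  0.75]
```

```bash
python3 -m creep '1 0.0015 0.0070 -0.0052 -2.45 0.51 0;1 0.0029 0.0138 -0.0107 -4.89 1.02 0;1 0.0042 0.0203 -0.0166 -7.34 1.53 0;1 0.0055 0.0266 -0.0227 -9.79 2.04 0'; python3 rd.py; python3 tab.py -50 -80 2.5 4
```

```text
time_s: 20.55
eef_pos: [0.5537, 0.294, 0.2725]
tcp_rot: [0.094, 0.901, -0.422, -0.044]
ft_force: [-1.1, -5.6, -0.8]
width: 0.0098
t 20.55 ang -31.98 r 0.0571 tilt -50.2 F [ 0.08 -5.7  -0.85] m [ 0.286 -0.06   0.076] tauTCP -0.976 tau_grasp -0.25 w 0.0098 q [-0.97  0.92  0.47  1.47  0.23  1.47  0.72]
-60.0 1 0.0013 0.0060 -0.0064 -2.45 0.51 0;1 0.0024 0.0117 -0.0130 -4.89 1.02 0;1 0.0036 0.0172 -0.0199 -7.34 1.53 0;1 0.0047 0.0223 -0.0270 -9.79 2.04 0
-70.0 1 0.0010 0.0048 -0.0074 -2.45 0.51 0;1 0.0019 0.0093 -0.0149 -4.89 1.02 0;1 0.0028 0.0135 -0.0227 -7.34 1.53 0;1 0.0036 0.0174 -0.0306 -9.79 2.04 0
-80.0 1 0.0007 0.0035 -0.0081 -2.45 0.51 0;1 0.0014 0.0067 -0.0163 -4.89 1.02 0;1 0.0020 0.0095 -0.0247 -7.34 1.53 0;1 0.0025 0.0119 -0.0332 -9.79 2.04 0
```

```bash
python3 -m creep '1 0.0013 0.0060 -0.0064 -2.45 0.51 0;1 0.0024 0.0117 -0.0130 -4.89 1.02 0;1 0.0036 0.0172 -0.0199 -7.34 1.53 0;1 0.0047 0.0223 -0.0270 -9.79 2.04 0'; python3 rd.py; python3 - <<'E'
from h import *
for n,(a,b,c,e),k in [('top',(130,290,150,310),4),('scene',(100,260,200,360),4)]:
    p,d=imaging.read_camera(n);np.save(f'{n}6_d.npy',d)
    save(f'g6_{n}',cv2.resize(p[a:b,c:e],None,fx=k,fy=k,interpolation=cv2.INTER_CUBIC)[:600])
E
python3 rd.py
```

```text
time_s: 20.95
eef_pos: [0.5583, 0.316, 0.2454]
tcp_rot: [0.09, 0.86, -0.499, -0.052]
ft_force: [-1.7, -5.9, 0.1]
width: 0.0098
t 20.95 ang -41.86 r 0.0571 tilt -60.3 F [-0.5  -6.08  0.12] m [0.337 0.043 0.02 ] tauTCP -1.06 tau_grasp -0.263 w 0.0098 q [-1.    1.03  0.49  1.38  0.27  1.6   0.7 ]
t 21.05 ang -43.14 r 0.0569 tilt -60.2 F [ 0.47 -3.88 -2.54] m [ 0.696 -0.045  0.052] tauTCP -0.717 tau_grasp -0.062 w 0.0098 q [-1.    1.04  0.49  1.38  0.27  1.6   0.7 ]
```

View pics/g6_scene.png

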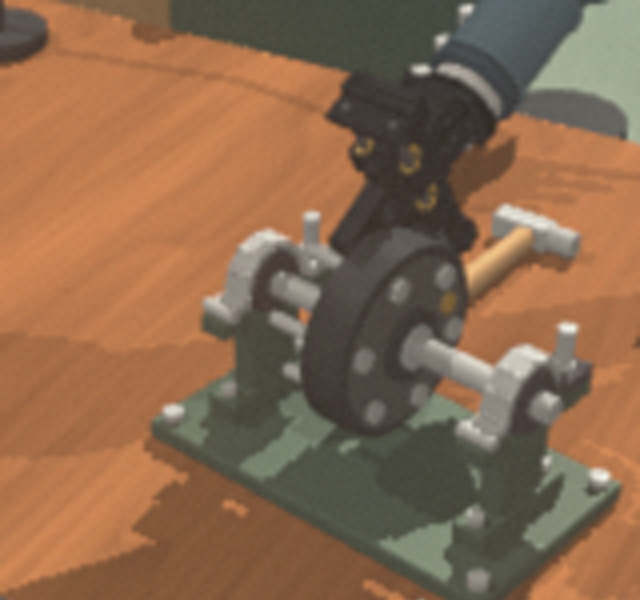

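View pics/g6_top.png

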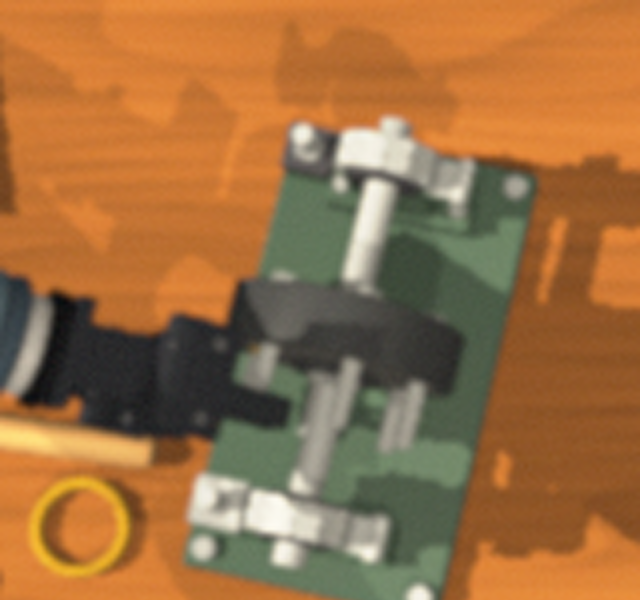

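```bash
cat > fit.py <<'E'
import numpy as np
from scipy.optimize import least_squares
B=np.array([(48.46,-.151),(38.17,-.154),(28,-.092),(17.9,-.169),(7.8,-.11),(-2.2,-.188),(-12.15,-.195),(-22,-.205),(-32,-.25),(-41.9,-.263)])
Fw=np.array([(32.75,.764),(43.7,.825),(54.7,.794)])
def res(x,G):
    p,x0=x; s=.52+x0
    return np.r_[B[:,1]-(-s+G*np.cos(np.radians(B[:,0]-p))),Fw[:,1]-(s+G*np.cos(np.radians(Fw[:,0]-p)))]/.03
for G in (.27,.305,.34):
    r=least_squares(res,[20,0],args=(G,)); print(G,r.x,r.cost,np.sqrt(np.diag(np.linalg.inv(r.jac.T@r.jac))))
r=least_squares(lambda x:res(x[:2],x[2]),[20,0,.3]);print(r.x,r.cost,np.sqrt(np.diag(np.linalg.inv(r.jac.T@r.jac))))
E
python3 fit.py
```

```text
0.27 [24.44045363 -0.08831976] 31.745844351147095 [4.53737959 0.0108044 ]
0.305 [22.9196707  -0.07127789] 14.70692090781583 [3.97588305 0.01061258]
0.34 [20.69145336 -0.05250049] 7.428402088636397 [3.50332191 0.01033162]
[19.90945676 -0.04697024  0.3495406 ] 7.085959272805975 [3.52918043 0.01230443 0.01157009]
```

```bash
python3 -m creep '-0.1 0 0 0 0 0 0;-0.1 0 0 0 0 0 0;-0.1 0 0 0 0 0 0;-0.1 0 0 0 0 0 0;-0.1 0.006 0.03 0.0175 0 0 0;-0.1 0.0125 0.06 0.035 0 0 0;-0.1 0.0125 0.06 0.035 0 0 0;-0.1 0 0.04 0.1 10 -2 0;-0.1 -0.01 0 0.14 20 -4 0;-0.1 -0.02 -0.05 0.165 29 -6 0;-0.1 -0.0376 -0.1 0.1654 39 -8 0;-0.1 -0.0376 -0.14 0.1654 49 -10 0;-0.1 -0.0376 -0.1802 0.1654 58.73 -12.26 0;-0.1 -0.0376 -0.1802 0.1654 58.73 -12.26 0;-0.1 -0.0376 -0.1802 0.1654 58.73 -12.26 0'; python3 - <<'E'
from h import *
s=readout.get_state(); print(st(s['eef_pos']),s['tcp_rot'],s['q'].round(2))
p,d=imaging.read_camera('top'); save('g7t',cv2.resize(p[150:290,180:310],None,fx=5,fy=5)[:600])
pt,d1=p,d
P=st(cloud('top',d)); r=np.hypot(P[...,1],P[...,2])
m=(P[...,0]<-.028)&(P[...,0]>-.064)&(r>.056)&(r<.07)&(P[...,2]>-.03)
k,l,ss,c=cv2.connectedComponentsWithStats(m.astype(np.uint8))
for i in range(1,k):
    Q=P[l==i]
    if len(Q)>4: print(len(Q),Q.mean(0).round(4),np.degrees(np.arctan2(-Q[:,1].mean(),Q[:,2].mean()-.005)).round(1),'px',c[i])
p,d=imaging.read_camera('scene'); save('g7s',cv2.resize(p[120:240,230:350],None,fx=5,fy=5))
P=st(cloud('scene',d)); r=np.hypot(P[...,1],P[...,2])
m=(P[...,0]>.024)&(P[...,0]<.075)&(r>.045)&(r<.07)
k,l,ss,c=cv2.connectedComponentsWithStats(m.astype(np.uint8))
for i in range(1,k):
    Q=P[l==i]
    if len(Q)>9: print(len(Q),Q.mean(0).round(4),np.degrees(np.arctan2(-Q[:,1].mean(),Q[:,2].mean())).round(1))
E
```

```text
time_s: 22.55
eef_pos: [0.5204, 0.1319, 0.4128]
tcp_rot: [0.108, 0.994, 0.001, 0.001]
ft_force: [-0.1, 0.2, 0.0]
width: 0.0484
[-0.0617501  -0.02224688  0.28283221] [1.07502269e-01 9.94203694e-01 1.17053474e-03 9.52241676e-04] [-0.63  0.35  0.38  1.85 -0.15  0.97  1.17]
22 [-0.0433 -0.0597  0.0185] 77.2 px [253.13636364 234.        ]
16 [0.0261 0.0376 0.0421] -41.8
21 [ 0.0258 -0.0175  0.0543] 17.8
16 [ 0.0262  0.0543 -0.0133] -103.8
20 [ 0.0258 -0.0589  0.0134] 77.2
15 [ 0.0267  0.0129 -0.0538] -166.5
18 [ 0.0266 -0.0423 -0.042 ] 134.8
```

View pics/g7s.png

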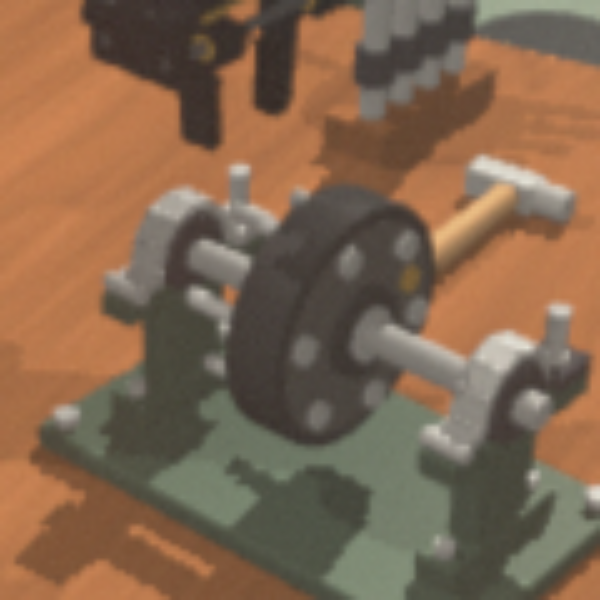

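View pics/g7t.png

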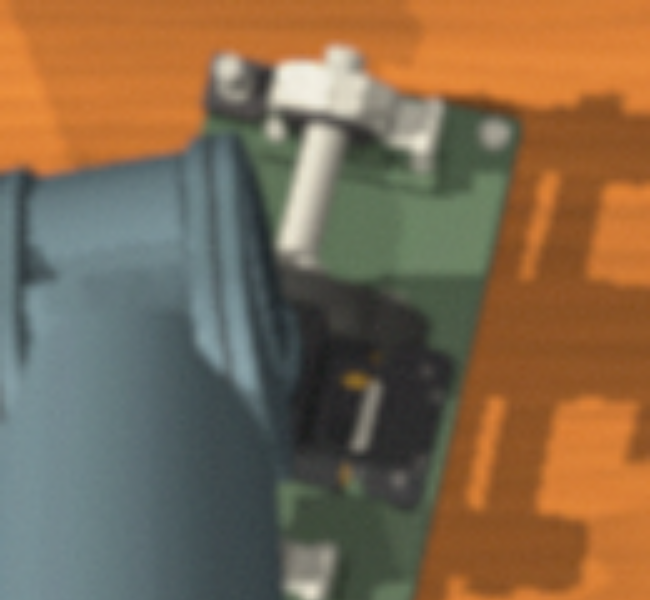

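```bash
python3 -m creep '-0.1 0 0 -0.03 0 0 0;-0.1 0 0 -0.055 0 0 0;-0.1 0 0 -0.072 0 0 0;-0.1 0 0 -0.08 0 0 0;-0.1 0 0 -0.08 0 0 0;-0.1 0 0 -0.08 0 0 0' ; python3 rd.py
```

```text
time_s: 23.25
eef_pos: [0.5211, 0.138, 0.3321]
tcp_rot: [0.102, 0.995, -0.0, 0.0]
ft_force: [-0.1, -0.6, 0.0]
width: 0.0486
t 23.25 ang 16.45 r 0.0574 tilt -0.0 F [ 0.02 -0.63  0.03] m [-0.014 -0.039  0.001] tauTCP -0.113 tau_grasp -0.034 w 0.0486 q [-0.61  0.46  0.34  1.91 -0.21  0.8   1.21]
```

```bash
python3 -m creep '1 0 0 0 0 0 0;1 0 0 0 0 0 0;1 0 0 0 0 0 0;1 0 0 0 0 0 0;1 0 0 0 0 0 0;1 0 0 0 0 0 0;1 0 0 0 0 0 0;1 0 0 0 0 0 0;1 0 0 0 0 0 0;1 0 0 0 0 0 0' ; python3 rd.py; python3 tab.py 0 -50 2.5 4 -.0165 .2021; python3 tab.py -50 0 2.5 4 -.0165 .2021
```

```text
time_s: 24.25
eef_pos: [0.521, 0.1375, 0.3321]
tcp_rot: [0.103, 0.995, 0.0, 0.0]
ft_force: [0.1, 5.2, 4.3]
width: 0.0098
t 24.25 ang 16.74 r 0.0575 tilt 0.1 F [-0.94  5.1   4.26] m [ 1.025  0.112 -0.007] tauTCP 0.076 tau_grasp 0.351 w 0.0098 q [-0.61  0.46  0.34  1.91 -0.21  0.8   1.21]
-10.0 1 0.0018 0.0086 0.0005 -2.45 0.51 0;1 0.0036 0.0173 0.0007 -4.89 1.02 0;1 0.0054 0.0260 0.0004 -7.34 1.53 0;1 0.0072 0.0346 -0.0002 -9.79 2.04 0
-20.0 1 0.0018 0.0086 -0.0010 -2.45 0.51 0;1 0.0036 0.0172 -0.0024 -4.89 1.02 0;1 0.0054 0.0256 -0.0042 -7.34 1.53 0;1 0.0071 0.0340 -0.0063 -9.79 2.04 0
-30.0 1 0.0017 0.0083 -0.0025 -2.45 0.51 0;1 0.0034 0.0165 -0.0054 -4.89 1.02 0;1 0.0051 0.0245 -0.0087 -7.34 1.53 0;1 0.0068 0.0324 -0.0123 -9.79 2.04 0
-40.0 1 0.0016 0.0077 -0.0040 -2.45 0.51 0;1 0.0032 0.0153 -0.0083 -4.89 1.02 0;1 0.0047 0.0227 -0.0129 -7.34 1.53 0;1 0.0062 0.0299 -0.0179 -9.79 2.04 0
-50.0 1 0.0015 0.0070 -0.0053 -2.45 0.51 0;1 0.0029 0.0137 -0.0109 -4.89 1.02 0;1 0.0042 0.0202 -0.0167 -7.34 1.53 0;1 0.0055 0.0264 -0.0229 -9.79 2.04 0
-40.0 1 -0.0013 -0.0062 0.0062 2.45 -0.51 0;1 -0.0027 -0.0127 0.0120 4.89 -1.02 0;1 -0.0041 -0.0194 0.0176 7.34 -1.53 0;1 -0.0055 -0.0264 0.0229 9.79 -2.04 0
-30.0 1 -0.0015 -0.0072 0.0050 2.45 -0.51 0;1 -0.0030 -0.0146 0.0096 4.89 -1.02 0;1 -0.0046 -0.0221 0.0139 7.34 -1.53 0;1 -0.0062 -0.0299 0.0179 9.79 -2.04 0
-20.0 1 -0.0017 -0.0079 0.0036 2.45 -0.51 0;1 -0.0033 -0.0160 0.0069 4.89 -1.02 0;1 -0.0050 -0.0241 0.0098 7.34 -1.53 0;1 -0.0068 -0.0324 0.0123 9.79 -2.04 0
-10.0 1 -0.0018 -0.0084 0.0022 2.45 -0.51 0;1 -0.0035 -0.0169 0.0039 4.89 -1.02 0;1 -0.0053 -0.0254 0.0053 7.34 -1.53 0;1 -0.0071 -0.0340 0.0063 9.79 -2.04 0
0.0 1 -0.0018 -0.0086 0.0006 2.45 -0.51 0;1 -0.0036 -0.0173 0.0009 4.89 -1.02 0;1 -0.0054 -0.0260 0.0007 7.34 -1.53 0;1 -0.0072 -0.0346 0.0002 9.79 -2.04 0
```

```bash
python3 -m creep '1 0.0018 0.0086 0.0005 -2.45 0.51 0;1 0.0036 0.0173 0.0007 -4.89 1.02 0;1 0.0054 0.0260 0.0004 -7.34 1.53 0;1 0.0072 0.0346 -0.0002 -9.79 2.04 0'>/dev/null; python3 rd.py; python3 -m creep '1 0.0018 0.0086 -0.0010 -2.45 0.51 0;1 0.0036 0.0172 -0.0024 -4.89 1.02 0;1 0.0054 0.0256 -0.0042 -7.34 1.53 0;1 0.0071 0.0340 -0.0063 -9.79 2.04 0'>/dev/null; python3 rd.py; python3 -m creep '1 0.0017 0.0083 -0.0025 -2.45 0.51 0;1 0.0034 0.0165 -0.0054 -4.89 1.02 0;1 0.0051 0.0245 -0.0087 -7.34 1.53 0;1 0.0068 0.0324 -0.0123 -9.79 2.04 0'>/dev/null; python3 rd.py
```

```text
t 24.65 ang 11.29 r 0.0574 tilt -10.4 F [ 0.84 -3.4  -1.93] m [-0.383 -0.155  0.03 ] tauTCP -0.272 tau_grasp -0.214 w 0.0099 q [-0.75  0.52  0.42  1.84 -0.07  0.92  1.04]
t 25.05 ang 1.92 r 0.0573 tilt -20.5 F [-1.21 -7.05  1.62] m [-0.707  0.09  -0.031] tauTCP -0.747 tau_grasp -0.4 w 0.0101 q [-0.85  0.61  0.47  1.76  0.03  1.05  0.92]
t 25.45 ang -7.75 r 0.0572 tilt -30.6 F [-2.68 -6.6   6.25] m [-1.114  0.39  -0.228] tauTCP -0.612 tau_grasp -0.422 w 0.0097 q [-0.92  0.71  0.5   1.67  0.1   1.18  0.84]
```

```bash
python3 -m creep '1 0.0016 0.0077 -0.0040 -2.45 0.51 0;1 0.0032 0.0153 -0.0083 -4.89 1.02 0;1 0.0047 0.0227 -0.0129 -7.34 1.53 0;1 0.0062 0.0299 -0.0179 -9.79 2.04 0'>/dev/null; python3 rd.py; python3 -m creep '1 0.0015 0.0070 -0.0053 -2.45 0.51 0;1 0.0029 0.0137 -0.0109 -4.89 1.02 0;1 0.0042 0.0202 -0.0167 -7.34 1.53 0;1 0.0055 0.0264 -0.0229 -9.79 2.04 0'>/dev/null; python3 rd.py
```

```text
t 25.85 ang -17.73 r 0.0571 tilt -40.6 F [-3.55 -6.09 10.32] m [-1.481  0.516 -0.523] tauTCP -0.697 tau_grasp -0.511 w 0.0101 q [-0.97  0.82  0.52  1.57  0.15  1.32  0.79]
t 26.25 ang -28.02 r 0.0571 tilt -50.6 F [-4.98 -4.88 12.49] m [-1.685  0.553 -0.695] tauTCP -0.77 tau_grasp -0.581 w 0.0099 q [-1.01  0.93  0.54  1.48  0.19  1.46  0.76]
```

```bash
python3 -m creep '1 -0.0013 -0.0062 0.0062 2.45 -0.51 0;1 -0.0027 -0.0127 0.0120 4.89 -1.02 0;1 -0.0041 -0.0194 0.0176 7.34 -1.53 0;1 -0.0055 -0.0264 0.0229 9.79 -2.04 0'>/dev/null; python3 rd.py; python3 -m creep '1 -0.0015 -0.0072 0.0050 2.45 -0.51 0;1 -0.0030 -0.0146 0.0096 4.89 -1.02 0;1 -0.0046 -0.0221 0.0139 7.34 -1.53 0;1 -0.0062 -0.0299 0.0179 9.79 -2.04 0'>/dev/null; python3 rd.py; python3 -m creep '1 -0.0017 -0.0079 0.0036 2.45 -0.51 0;1 -0.0033 -0.0160 0.0069 4.89 -1.02 0;1 -0.0050 -0.0241 0.0098 7.34 -1.53 0;1 -0.0068 -0.0324 0.0123 9.79 -2.04 0'>/dev/null; python3 rd.py; python3 -m creep '1 -0.0018 -0.0084 0.0022 2.45 -0.51 0;1 -0.0035 -0.0169 0.0039 4.89 -1.02 0;1 -0.0053 -0.0254 0.0053 7.34 -1.53 0;1 -0.0071 -0.0340 0.0063 9.79 -2.04 0'>/dev/null; python3 rd.py
```

```text
t 26.65 ang -23.25 r 0.0564 tilt -39.9 F [-0.53  3.94 -3.22] m [ 1.462  0.077 -0.029] tauTCP -0.438 tau_grasp 0.276 w 0.0096 q [-0.98  0.82  0.52  1.57  0.14  1.31  0.79]
t 27.05 ang -13.17 r 0.0564 tilt -29.9 F [ 0.51  4.9  -4.31] m [ 1.607 -0.079  0.049] tauTCP -0.343 tau_grasp 0.324 w 0.0098 q [-0.92  0.71  0.5   1.67  0.09  1.18  0.84]
t 27.45 ang -3.29 r 0.0565 tilt -19.8 F [ 1.08  5.22 -7.47] m [ 1.602 -0.15   0.17 ] tauTCP -0.19 tau_grasp 0.318 w 0.0095 q [-0.85  0.61  0.46  1.76  0.02  1.04  0.92]
t 27.85 ang 6.45 r 0.0565 tilt -9.8 F [ 1.73  7.44 -7.85] m [ 1.669 -0.278  0.058] tauTCP -0.027 tau_grasp 0.368 w 0.0095 q [-0.74  0.52  0.41  1.84 -0.07  0.91  1.04]
```

```bash
cat > fit2.py <<'E'
from fit import *
B2=np.array([(-58,-.40),(-67.75,-.422),(-77.7,-.511),(-88,-.581)])
F2=np.array([(-83.2,.276),(-73.2,.324),(-63.3,.318),(-53.5,.368)])
c=lambda a,p:np.cos(np.radians(a-p))
def r2(x):
    p,s1,s2,G=x
    return np.r_[B[:,1]+s1-G*c(B[:,0],p),Fw[:,1]-s1-G*c(Fw[:,0],p),B2[:,1]+s2-G*c(B2[:,0],p),F2[:,1]-s2-G*c(F2[:,0],p),(G-.305)/.02*.03]/.03
r=least_squares(r2,[20,.5,.4,.3]);print('comb',r.x,r.cost,np.sqrt(np.diag(np.linalg.inv(r.jac.T@r.jac))));print((r.fun*.03).round(3))
def r3(x): return r2([x[0],x[1],x[1],x[2]])
r=least_squares(r3,[20,.5,.3]);print('comb same s',r.x,r.cost);
# only grip2
def r4(x):
    p,s2=x; return np.r_[B2[:,1]+s2-.31*c(B2[:,0],p),F2[:,1]-s2-.31*c(F2[:,0],p)]/.03
r=least_squares(r4,[20,.4]);print('g2',r.x,r.cost)
E
python3 fit2.py
```

```text
0.27 [24.44045363 -0.08831976] 31.745844351147095 [4.53737959 0.0108044 ]
0.305 [22.9196707  -0.07127789] 14.70692090781583 [3.97588305 0.01061258]
0.34 [20.69145336 -0.05250049] 7.428402088636397 [3.50332191 0.01033162]
[19.90945676 -0.04697024  0.3495406 ] 7.085959272805975 [3.52918043 0.01230443 0.01157009]
comb [30.51332597  0.4461661   0.38719534  0.33447411] 17.28774685129087 [1.7047376  0.00994788 0.01061342 0.00943105]
[-0.023 -0.039  0.02  -0.049  0.028 -0.023  0.005  0.038  0.042  0.082
 -0.016  0.053  0.043 -0.021  0.013 -0.019 -0.034  0.023  0.016 -0.047
 -0.054  0.044]
comb same s [32.56735204  0.41858099  0.32306748] 25.37660927567616
g2 [34.40745531  0.38832155] 3.010017601542532
```

```bash
cat > fit3.py <<'E'
import numpy as np
from scipy.optimize import least_squares
# ang_A, tilt, sign, tauTCP, tau_grasp
D=np.array([(32.75,20.4,1,.435,.764),(43.69,30.4,1,.818,.825),(54.69,40.4,1,.774,.794),
(48.46,29.9,-1,.169,-.151),(38.17,19.9,-1,.013,-.154),(28,9.9,-1,.004,-.092),(17.9,-.1,-1,-.356,-.169),(7.8,-10.1,-1,-.332,-.11),(-2.2,-20.2,-1,-.653,-.188),(-12.15,-30.2,-1,-.757,-.195),(-22,-40.2,-1,-.791,-.205),(-32,-50.2,-1,-.976,-.25),(-41.9,-60.3,-1,-1.06,-.263),
(-58,-20.5,-1,-.747,-.4),(-67.75,-30.6,-1,-.612,-.422),(-77.7,-40.6,-1,-.697,-.511),(-88,-50.6,-1,-.77,-.581),
(-83.2,-39.9,1,-.438,.276),(-73.2,-29.9,1,-.343,.324),(-63.3,-19.8,1,-.19,.318),(-53.5,-9.8,1,-.027,.368)])
a,t,s,T,g=D.T
def f(x,drag=None):
    p,G,b,d,c0=x
    return np.r_[(T-(s*d+G*np.cos(np.radians(a-p))+b*np.sin(np.radians(t))+c0))/.1,(G-.305)/.02,(d-.52)/.01 if drag else 0,c0/.05]
for k in (0,1):
    r=least_squares(f,[30,.3,.8,.5,0],args=(k,)); print(r.x.round(3),r.cost,np.sqrt(np.diag(np.linalg.inv(r.jac.T@r.jac))).round(3)); print((r.fun[:-3]*.1).round(2))
E
python3 fit3.py
```

```text
[1.33345e+02 2.99000e-01 6.52000e-01 2.18000e-01 7.60000e-02] 8.820898119891323 [11.04   0.02   0.083  0.029  0.032]
[-0.03  0.19 -0.   -0.04 -0.04  0.11 -0.09  0.1  -0.07 -0.04  0.04 -0.04
 -0.05 -0.08  0.14  0.12  0.1  -0.07 -0.04  0.02  0.09]
[ 8.7794e+01  3.1700e-01  3.3000e-01  4.8400e-01 -8.0000e-03] 60.566756763051835 [1.0622e+01 1.9000e-02 5.3000e-02 9.0000e-03 3.9000e-02]
[-0.34 -0.05 -0.18  0.25  0.19  0.28  0.03  0.16 -0.05 -0.04  0.02 -0.07
 -0.08  0.12  0.34  0.32  0.29 -0.39 -0.36 -0.28 -0.2 ]
```

```bash
cat > fit4.py <<'E'
from fit3 import *
F=np.array([(5.22,16.68),(1.27,19.65),(-3.08,19.26),(-.96,-2.69),(-1.81,-2.05),(-.49,-2.5),(-1.88,-3.78),(-1.34,-4.29),(-3.42,-3.3),(-4.15,-3.08),(-4.62,-1.85),(-5.7,-.85),(-6.08,.12),(-7.05,1.62),(-6.6,6.25),(-6.09,10.32),(-4.88,12.49),(3.94,-3.22),(4.9,-4.31),(5.22,-7.47),(7.44,-7.85)])
tr=np.radians(t); lat=np.cos(tr)*F[:,0]+np.sin(tr)*F[:,1]; ax=np.sin(tr)*F[:,0]-np.cos(tr)*F[:,1]
print(lat.round(1),(T-g).round(2))
def f(x):
    p,G,b,c0,de=x
    return np.r_[(T+de*lat-(s*.52+G*np.cos(np.radians(a-p))+b*np.sin(tr)+c0))/.06,(G-.305)/.02,c0/.05]
for p0 in (30,100):
    r=least_squares(f,[p0,.3,.6,0,.03]); print(r.x.round(3),r.cost,np.sqrt(np.diag(np.linalg.inv(r.jac.T@r.jac))).round(3)); print((r.fun[:-2]*.06).round(2))
E
python3 fit4.py
```

```text
[1.33345e+02 2.99000e-01 6.52000e-01 2.18000e-01 7.60000e-02] 8.820898119891323 [11.04   0.02   0.083  0.029  0.032]
[-0.03  0.19 -0.   -0.04 -0.04  0.11 -0.09  0.1  -0.07 -0.04  0.04 -0.04
 -0.05 -0.08  0.14  0.12  0.1  -0.07 -0.04  0.02  0.09]
[ 8.7794e+01  3.1700e-01  3.3000e-01  4.8400e-01 -8.0000e-03] 60.566756763051835 [1.0622e+01 1.9000e-02 5.3000e-02 9.0000e-03 3.9000e-02]
[-0.34 -0.05 -0.18  0.25  0.19  0.28  0.03  0.16 -0.05 -0.04  0.02 -0.07
 -0.08  0.12  0.34  0.32  0.29 -0.39 -0.36 -0.28 -0.2 ]
[ 10.7  11.   10.1  -2.2  -2.4  -0.9  -1.9  -0.6  -2.1  -2.   -2.3  -3.
  -3.1  -7.2  -8.9 -11.3 -12.7   5.1   6.4   7.4   8.7] [-0.33 -0.01 -0.02  0.32  0.17  0.1  -0.19 -0.22 -0.46 -0.56 -0.59 -0.73
 -0.8  -0.35 -0.19 -0.19 -0.19 -0.71 -0.67 -0.51 -0.4 ]
[ 6.6366e+01  3.0200e-01  6.6500e-01 -4.0000e-03  4.1000e-02] 19.162629624762776 [1.1187e+01 1.8000e-02 5.1000e-02 3.5000e-02 2.0000e-03]
[-0.12  0.14 -0.05 -0.02 -0.05  0.14 -0.11  0.13 -0.1  -0.04  0.06 -0.02
  0.01 -0.12  0.09  0.03  0.01 -0.06 -0.03  0.02  0.08]
[ 6.6366e+01  3.0200e-01  6.6500e-01 -4.0000e-03  4.1000e-02] 19.162629624166613 [1.1187e+01 1.8000e-02 5.1000e-02 3.5000e-02 2.0000e-03]
[-0.12  0.14 -0.05 -0.02 -0.05  0.14 -0.11  0.13 -0.1  -0.04  0.06 -0.02
  0.01 -0.12  0.09  0.03  0.01 -0.06 -0.03  0.02  0.08]
```

```bash
python3 tab.py -10 15 2.5 2 -.0165 .2021; python3 tab.py 15 -40 2.5 2 -.0165 .2021
```

```text
-5.0 1 -0.0018 -0.0086 0.0006 2.45 -0.51 0;1 -0.0036 -0.0173 0.0009 4.89 -1.02 0
0.0 1 -0.0018 -0.0087 -0.0001 2.45 -0.51 0;1 -0.0036 -0.0173 -0.0007 4.89 -1.02 0
5.0 1 -0.0018 -0.0086 -0.0009 2.45 -0.51 0;1 -0.0036 -0.0172 -0.0022 4.89 -1.02 0
10.0 1 -0.0018 -0.0085 -0.0017 2.45 -0.51 0;1 -0.0035 -0.0169 -0.0037 4.89 -1.02 0
15.0 1 -0.0017 -0.0083 -0.0024 2.45 -0.51 0;1 -0.0035 -0.0165 -0.0052 4.89 -1.02 0
10.0 1 0.0017 0.0082 0.0028 -2.45 0.51 0;1 0.0035 0.0165 0.0052 -4.89 1.02 0
5.0 1 0.0018 0.0084 0.0021 -2.45 0.51 0;1 0.0035 0.0169 0.0037 -4.89 1.02 0
0.0 1 0.0018 0.0086 0.0013 -2.45 0.51 0;1 0.0036 0.0172 0.0022 -4.89 1.02 0
-5.0 1 0.0018 0.0086 0.0005 -2.45 0.51 0;1 0.0036 0.0173 0.0007 -4.89 1.02 0
-10.0 1 0.0018 0.0087 -0.0002 -2.45 0.51 0;1 0.0036 0.0173 -0.0009 -4.89 1.02 0
-15.0 1 0.0018 0.0086 -0.0010 -2.45 0.51 0;1 0.0036 0.0172 -0.0024 -4.89 1.02 0
-20.0 1 0.0018 0.0085 -0.0018 -2.45 0.51 0;1 0.0035 0.0169 -0.0039 -4.89 1.02 0
-25.0 1 0.0017 0.0083 -0.0025 -2.45 0.51 0;1 0.0034 0.0165 -0.0054 -4.89 1.02 0
-30.0 1 0.0017 0.0081 -0.0033 -2.45 0.51 0;1 0.0033 0.0160 -0.0069 -4.89 1.02 0
-35.0 1 0.0016 0.0077 -0.0040 -2.45 0.51 0;1 0.0032 0.0153 -0.0083 -4.89 1.02 0
-40.0 1 0.0015 0.0074 -0.0046 -2.45 0.51 0;1 0.0030 0.0146 -0.0096 -4.89 1.02 0
```

```bash
sed -i 's/$/ /; s/round(s\[.time_s.\],2)/round(s["time_s"],2)/' rd.py; python3 -m creep '1 -0.0018 -0.0086 0.0006 2.45 -0.51 0;1 -0.0036 -0.0173 0.0009 4.89 -1.02 0'>/dev/null; python3 rd.py;python3 -m creep '1 -0.0018 -0.0087 -0.0001 2.45 -0.51 0;1 -0.0036 -0.0173 -0.0007 4.89 -1.02 0'>/dev/null; python3 rd.py;python3 -m creep '1 -0.0018 -0.0086 -0.0009 2.45 -0.51 0;1 -0.0036 -0.0172 -0.0022 4.89 -1.02 0'>/dev/null; python3 rd.py;python3 -m creep '1 -0.0018 -0.0085 -0.0017 2.45 -0.51 0;1 -0.0035 -0.0169 -0.0037 4.89 -1.02 0'>/dev/null; python3 rd.py;python3 -m creep '1 -0.0017 -0.0083 -0.0024 2.45 -0.51 0;1 -0.0035 -0.0165 -0.0052 4.89 -1.02 0'>/dev/null; python3 rd.py
```

```text
t 28.05 ang 11.32 r 0.0565 tilt -4.8 F [ 1.88  9.33 -7.96] m [ 1.78  -0.398  0.123] tauTCP 0.114 tau_grasp 0.429 w 0.0097 q [-0.68  0.49  0.38  1.88 -0.13  0.85  1.12]
t 28.25 ang 16.15 r 0.0565 tilt 0.2 F [ 1.92  9.31 -7.66] m [ 1.754 -0.286  0.051] tauTCP -0.005 tau_grasp 0.385 w 0.0096 q [-0.6   0.46  0.34  1.91 -0.21  0.8   1.21]
t 28.45 ang 21.03 r 0.0566 tilt 5.2 F [ 2.68 10.53 -8.95] m [ 1.755 -0.375 -0.037] tauTCP 0.041 tau_grasp 0.374 w 0.0098 q [-0.52  0.44  0.29  1.95 -0.3   0.75  1.32]
t 28.65 ang 25.89 r 0.0566 tilt 10.2 F [ 2.27 11.54 -9.41] m [ 1.686 -0.429 -0.088] tauTCP 0.094 tau_grasp 0.355 w 0.01 q [-0.42  0.42  0.23  1.98 -0.4   0.72  1.45]
t 28.85 ang 30.54 r 0.0565 tilt 15.2 F [ 3.51 14.53 -6.75] m [ 1.767 -0.552 -0.13 ] tauTCP 0.547 tau_grasp 0.513 w 0.0096 q [-0.32  0.42  0.17  2.   -0.51  0.69  1.59]
```

```bash
python3 -m creep '1 0.0017 0.0082 0.0028 -2.45 0.51 0;1 0.0035 0.0165 0.0052 -4.89 1.02 0'>/dev/null; python3 rd.py;python3 -m creep '1 0.0018 0.0084 0.0021 -2.45 0.51 0;1 0.0035 0.0169 0.0037 -4.89 1.02 0'>/dev/null; python3 rd.py;python3 -m creep '1 0.0018 0.0086 0.0013 -2.45 0.51 0;1 0.0036 0.0172 0.0022 -4.89 1.02 0'>/dev/null; python3 rd.py;python3 -m creep '1 0.0018 0.0086 0.0005 -2.45 0.51 0;1 0.0036 0.0173 0.0007 -4.89 1.02 0'>/dev/null; python3 rd.py;python3 -m creep '1 0.0018 0.0087 -0.0002 -2.45 0.51 0;1 0.0036 0.0173 -0.0009 -4.89 1.02 0'>/dev/null; python3 rd.py
```

```text
t 29.05 ang 30.22 r 0.0567 tilt 9.7 F [  6.04   4.35 -19.1 ] m [ 0.21  -1.03  -0.246] tauTCP -0.386 tau_grasp -0.332 w 0.0098 q [-0.42  0.43  0.23  1.98 -0.39  0.72  1.44]
t 29.25 ang 25.32 r 0.0566 tilt 4.7 F [  6.29   2.24 -17.01] m [ 0.183 -1.05  -0.079] tauTCP -0.355 tau_grasp -0.297 w 0.0096 q [-0.52  0.44  0.29  1.95 -0.29  0.75  1.32]
t 29.45 ang 20.62 r 0.0566 tilt -0.4 F [  5.14  -0.7  -15.43] m [ 0.118 -0.899 -0.05 ] tauTCP -0.551 tau_grasp -0.345 w 0.0098 q [-0.6   0.46  0.34  1.91 -0.2   0.8   1.21]
t 29.65 ang 16.0 r 0.0566 tilt -5.4 F [  3.85  -2.88 -13.55] m [ 0.102 -0.763  0.066] tauTCP -0.704 tau_grasp -0.368 w 0.0096 q [-0.68  0.49  0.38  1.88 -0.13  0.86  1.11]
t 29.85 ang 11.33 r 0.0566 tilt -10.4 F [ 2.38 -2.97 -9.2 ] m [-0.087 -0.528  0.08 ] tauTCP -0.365 tau_grasp -0.267 w 0.0098 q [-0.74  0.52  0.41  1.84 -0.06  0.92  1.03]
```

```bash
cat > rp.py <<'E'
from h import *
from scipy.spatial.transform import Rotation as R
s=readout.get_state(); T=st(s['eef_pos']); F=M@s['ft_force']
Z=M@R.from_quat(s['tcp_rot']).as_matrix()[:,2]; g=T+.147*Z; t=np.arctan2(Z[1],-Z[2]) 
lat=np.cos(t)*F[1]+np.sin(t)*F[2]; rad=-np.sin(t)*F[1]+np.cos(t)*F[2]
sg=np.sign(lat) # tool pushes + when lat>0
ang=np.degrees(np.arctan2(-g[1],g[2]))
half=max(s['width']/2-.006,0)/.058*57.3
a=ang+ (half if lat>0 else -half)*-1
# stud lies ahead of the tool centre in push direction: pushing + -> stud at larger angle
a=ang+sg*half
dl=np.radians(a)-t  # stud angle vs tool tilt
th=np.radians(a); er=np.array([-np.sin(th),np.cos(th)]); et=np.array([-np.cos(th),-np.sin(th)])
Ft=-(F[1]*et[0]+F[2]*et[1])
nrm=np.array([-np.cos(t),-np.sin(t)])*sg  # push dir
c=.058*er-.006*nrm
tau=-(c[0]*F[2]-c[1]*F[1])
print('t',round(s["time_s"],2),'stud',a.round(1),'A',(a-60).round(1),'tool',ang.round(1),'tilt',np.degrees(t).round(1),'lat',lat.round(2),'rad',rad.round(2),'tau',tau.round(3),'tau0',(.058*Ft).round(3),'w',round(s['width'],4))
E
python3 -m creep '0.5 0 0 0 0 0 0;0.5 0 0 0 0 0 0;0.5 0 0 0 0 0 0' >/dev/null; python3 rp.py
python3 -m creep '0.5 0.0018 0.0086 -0.0010 -2.45 0.51 0;0.5 0.0036 0.0172 -0.0024 -4.89 1.02 0'>/dev/null; python3 rp.py;python3 -m creep '0.5 0.0018 0.0085 -0.0018 -2.45 0.51 0;0.5 0.0035 0.0169 -0.0039 -4.89 1.02 0'>/dev/null; python3 rp.py;python3 -m creep '0.5 0.0017 0.0083 -0.0025 -2.45 0.51 0;0.5 0.0034 0.0165 -0.0054 -4.89 1.02 0'>/dev/null; python3 rp.py
```

```text
t 30.15 stud 13.3 A -46.7 tool 8.2 tilt -10.0 lat 0.57 rad 0.41 tau 0.037 tau0 0.04 w 0.0222
t 30.35 stud -1.0 A -61.0 tool 3.7 tilt -15.1 lat -7.83 rad -5.67 tau -0.554 tau0 -0.52 w 0.0217
t 30.55 stud -3.6 A -63.6 tool 1.5 tilt -20.4 lat -7.74 rad -5.31 tau -0.551 tau0 -0.519 w 0.0224
t 30.75 stud -8.3 A -68.3 tool -3.2 tilt -25.4 lat -7.82 rad -4.48 tau -0.537 tau0 -0.51 w 0.0224
```

```bash
sed -i 's/^a=ang+sg\*half/a=ang-sg*half/' rp.py; python3 rp.py
python3 -m creep '0.5 0.0017 0.0081 -0.0033 -2.45 0.51 0;0.5 0.0033 0.0160 -0.0069 -4.89 1.02 0'>/dev/null; python3 rp.py;python3 -m creep '0.5 0.0016 0.0077 -0.0040 -2.45 0.51 0;0.5 0.0032 0.0153 -0.0083 -4.89 1.02 0'>/dev/null; python3 rp.py;python3 -m creep '0.5 0.0015 0.0074 -0.0046 -2.45 0.51 0;0.5 0.0030 0.0146 -0.0096 -4.89 1.02 0'>/dev/null; python3 rp.py;
python3 -m creep '0.5 0.0015 0.0070 -0.0053 -2.45 0.51 0;0.5 0.0029 0.0137 -0.0109 -4.89 1.02 0'>/dev/null; python3 rp.py; python3 -m creep '0.5 0.0013 0.0066 -0.0056 -2.45 0.51 0;0.5 0.0026 0.0127 -0.0120 -4.89 1.02 0'>/dev/null; python3 rp.py
python3 tab.py -50 30 2.5 2 -.0165 .2021
```

```text
t 30.75 stud 1.9 A -58.1 tool -3.2 tilt -25.4 lat -7.82 rad -4.48 tau -0.549 tau0 -0.522 w 0.0224
t 30.95 stud -3.1 A -63.1 tool -8.0 tilt -30.4 lat -7.97 rad -3.27 tau -0.517 tau0 -0.498 w 0.0218
t 31.15 stud -7.9 A -67.9 tool -12.8 tilt -35.5 lat -10.29 rad -1.47 tau -0.577 tau0 -0.569 w 0.0219
t 31.35 stud -12.8 A -72.8 tool -17.8 tilt -40.5 lat -11.39 rad -0.89 tau -0.614 tau0 -0.609 w 0.0221
t 31.55 stud -18.0 A -78.0 tool -22.9 tilt -45.5 lat -11.63 rad -1.5 tau -0.647 tau0 -0.638 w 0.0219
t 31.75 stud -22.9 A -82.9 tool -28.0 tilt -50.5 lat -13.48 rad -0.33 tau -0.704 tau0 -0.702 w 0.0222
-45.0 1 -0.0013 -0.0062 0.0062 2.45 -0.51 0;1 -0.0027 -0.0127 0.0120 4.89 -1.02 0
-40.0 1 -0.0014 -0.0067 0.0056 2.45 -0.51 0;1 -0.0029 -0.0137 0.0109 4.89 -1.02 0
-35.0 1 -0.0015 -0.0072 0.0050 2.45 -0.51 0;1 -0.0030 -0.0146 0.0096 4.89 -1.02 0
-30.0 1 -0.0016 -0.0076 0.0043 2.45 -0.51 0;1 -0.0032 -0.0153 0.0083 4.89 -1.02 0
-25.0 1 -0.0017 -0.0079 0.0036 2.45 -0.51 0;1 -0.0033 -0.0160 0.0069 4.89 -1.02 0
-20.0 1 -0.0017 -0.0082 0.0029 2.45 -0.51 0;1 -0.0034 -0.0165 0.0054 4.89 -1.02 0
-15.0 1 -0.0018 -0.0084 0.0022 2.45 -0.51 0;1 -0.0035 -0.0169 0.0039 4.89 -1.02 0
-10.0 1 -0.0018 -0.0086 0.0014 2.45 -0.51 0;1 -0.0036 -0.0172 0.0024 4.89 -1.02 0
-5.0 1 -0.0018 -0.0086 0.0006 2.45 -0.51 0;1 -0.0036 -0.0173 0.0009 4.89 -1.02 0
0.0 1 -0.0018 -0.0087 -0.0001 2.45 -0.51 0;1 -0.0036 -0.0173 -0.0007 4.89 -1.02 0
5.0 1 -0.0018 -0.0086 -0.0009 2.45 -0.51 0;1 -0.0036 -0.0172 -0.0022 4.89 -1.02 0
10.0 1 -0.0018 -0.0085 -0.0017 2.45 -0.51 0;1 -0.0035 -0.0169 -0.0037 4.89 -1.02 0
15.0 1 -0.0017 -0.0083 -0.0024 2.45 -0.51 0;1 -0.0035 -0.0165 -0.0052 4.89 -1.02 0
20.0 1 -0.0017 -0.0081 -0.0032 2.45 -0.51 0;1 -0.0033 -0.0160 -0.0067 4.89 -1.02 0
25.0 1 -0.0016 -0.0078 -0.0039 2.45 -0.51 0;1 -0.0032 -0.0154 -0.0081 4.89 -1.02 0
30.0 1 -0.0016 -0.0074 -0.0045 2.45 -0.51 0;1 -0.0031 -0.0147 -0.0094 4.89 -1.02 0
```

```bash
python3 -m creep '0.5 -0.0013 -0.0062 0.0062 2.45 -0.51 0;0.5 -0.0027 -0.0127 0.0120 4.89 -1.02 0' >/dev/null; python3 rp.py; python3 -m creep '0.5 -0.0014 -0.0067 0.0056 2.45 -0.51 0;0.5 -0.0029 -0.0137 0.0109 4.89 -1.02 0' >/dev/null; python3 rp.py; python3 -m creep '0.5 -0.0015 -0.0072 0.0050 2.45 -0.51 0;0.5 -0.0030 -0.0146 0.0096 4.89 -1.02 0' >/dev/null; python3 rp.py; python3 -m creep '0.5 -0.0016 -0.0076 0.0043 2.45 -0.51 0;0.5 -0.0032 -0.0153 0.0083 4.89 -1.02 0' >/dev/null; python3 rp.py; python3 -m creep '0.5 -0.0017 -0.0079 0.0036 2.45 -0.51 0;0.5 -0.0033 -0.0160 0.0069 4.89 -1.02 0' >/dev/null; python3 rp.py; python3 -m creep '0.5 -0.0017 -0.0082 0.0029 2.45 -0.51 0;0.5 -0.0034 -0.0165 0.0054 4.89 -1.02 0' >/dev/null; python3 rp.py; python3 -m creep '0.5 -0.0018 -0.0084 0.0022 2.45 -0.51 0;0.5 -0.0035 -0.0169 0.0039 4.89 -1.02 0' >/dev/null; python3 rp.py; python3 -m creep '0.5 -0.0018 -0.0086 0.0014 2.45 -0.51 0;0.5 -0.0036 -0.0172 0.0024 4.89 -1.02 0' >/dev/null; python3 rp.py; python3 -m creep '0.5 -0.0018 -0.0086 0.0006 2.45 -0.51 0;0.5 -0.0036 -0.0173 0.0009 4.89 -1.02 0' >/dev/null; python3 rp.py; python3 -m creep '0.5 -0.0018 -0.0087 -0.0001 2.45 -0.51 0;0.5 -0.0036 -0.0173 -0.0007 4.89 -1.02 0'>/dev/null; python3 rp.py
```

```text
t 31.95 stud -32.6 A -92.6 tool -27.6 tilt -44.9 lat 0.79 rad -0.26 tau 0.043 tau0 0.042 w 0.022
t 32.15 stud -17.3 A -77.3 tool -22.4 tilt -39.8 lat -0.27 rad 0.18 tau -0.01 tau0 -0.011 w 0.0222
t 32.35 stud -23.1 A -83.1 tool -18.2 tilt -34.7 lat 7.17 rad -2.81 tau 0.392 tau0 0.375 w 0.0219
t 32.55 stud -19.6 A -79.6 tool -14.6 tilt -29.6 lat 7.23 rad -5.29 tau 0.392 tau0 0.36 w 0.0222
t 32.75 stud -14.5 A -74.5 tool -9.6 tilt -24.6 lat 7.07 rad -5.32 tau 0.381 tau0 0.349 w 0.0218
t 32.95 stud -9.7 A -69.7 tool -4.7 tilt -19.6 lat 8.99 rad -7.24 tau 0.485 tau0 0.442 w 0.0222
t 33.15 stud -4.8 A -64.8 tool 0.2 tilt -14.6 lat 9.1 rad -6.31 tau 0.495 tau0 0.457 w 0.0219
t 33.35 stud 0.0 A -60.0 tool 5.0 tilt -9.6 lat 9.52 rad -8.92 tau 0.511 tau0 0.458 w 0.022
t 33.55 stud 4.8 A -55.2 tool 9.8 tilt -4.6 lat 9.34 rad -9.83 tau 0.5 tau0 0.441 w 0.022
t 33.75 stud 9.6 A -50.4 tool 14.6 tilt 0.4 lat 10.56 rad -8.83 tau 0.575 tau0 0.522 w 0.0221
```

```bash
python3 - <<'E'
import numpy as np
from scipy.optimize import least_squares
b=np.array([(-51.3,-.554),(-53.4,-.551),(-58.1,-.549),(-63.1,-.517),(-67.9,-.577),(-72.8,-.614),(-78,-.647),(-82.9,-.704)])
f=np.array([(-79.6,.392),(-74.5,.381),(-69.7,.485),(-64.8,.495),(-60,.511),(-55.2,.5),(-50.4,.575)])
for G in (.27,.305,.34):
    for free in (0,1):
        def r(x):
            d=.52+x[1]*free; s=lambda a:G*np.sin(np.radians(a-x[0]))
            return np.r_[b[:,1]+d-s(b[:,0]),f[:,1]-d-s(f[:,0]),0 if free else x[1]]/.03
        q=least_squares(r,[-56,0]); print(G,free,q.x,q.cost)
E
python3 -m creep '0.5 0.0018 0.0086 0.0005 -2.45 0.51 0;0.5 0.0036 0.0173 0.0007 -4.89 1.02 0;1 0.0036 0.0173 0.0007 -4.89 1.02 0;1 0.0036 0.0173 0.0007 -4.89 1.02 0;1 0.0036 0.0173 0.0007 -4.89 1.02 0;1 0.0036 0.0173 0.0007 -4.89 1.02 0;1 0.0036 0.0173 0.0007 -4.89 1.02 0;1 0.0036 0.0173 0.0007 -4.89 1.02 0'; python3 rd.py
```

```text
0.27 0 [-53.18473483   0.        ] 8.223803478503042
0.27 1 [-5.33342842e+01  1.08197615e-02] 7.25209893163553
0.305 0 [-54.55797634   0.        ] 7.794906915876181
0.305 1 [-5.46867255e+01  1.04833674e-02] 6.882729046401179
0.34 0 [-55.65315812   0.        ] 8.036161905067729
0.34 1 [-5.57653576e+01  1.01514750e-02] 7.180859518650397
time_s: 34.55
eef_pos: [0.5244, 0.1546, 0.3327]
tcp_rot: [0.103, 0.994, -0.043, -0.004]
ft_force: [0.6, 4.7, -0.2]
width: 0.01
t 34.55 ang 11.89 r 0.0575 tilt -4.9 F [-0.34  4.77 -0.17] m [ 1.089  0.155 -0.009] tauTCP -0.123 tau_grasp 0.266 w 0.01 q [-0.67  0.49  0.37  1.88 -0.13  0.86  1.11]
```

```bash
python3 tab.py -5 -15 2.5 4 -.0165 .2021
```

```text
-15.0 1 0.0018 0.0087 -0.0002 -2.45 0.51 0;1 0.0036 0.0173 -0.0009 -4.89 1.02 0;1 0.0054 0.0259 -0.0019 -7.34 1.53 0;1 0.0072 0.0345 -0.0033 -9.79 2.04 0
```

```bash
python3 -m creep '1 0.0018 0.0087 -0.0002 -2.45 0.51 0;1 0.0036 0.0173 -0.0009 -4.89 1.02 0;1 0.0054 0.0259 -0.0019 -7.34 1.53 0;1 0.0072 0.0345 -0.0033 -9.79 2.04 0;1 0.0072 0.0345 -0.0033 -9.79 2.04 0;1 0.0072 0.0345 -0.0033 -9.79 2.04 0;1 0.0072 0.0345 -0.0033 -9.79 2.04 0;1 0.0072 0.0345 -0.0033 -9.79 2.04 0'; python3 rd.py; python3 - <<'E'
from h import *
for n,(a,b,c,e),k in [('scene',(120,240,230,350),5)]:
    p,d=imaging.read_camera(n); save('g9s',cv2.resize(p[a:b,c:e],None,fx=5,fy=5,interpolation=cv2.INTER_CUBIC))
    P=st(cloud('scene',d)); r=np.hypot(P[...,1],P[...,2])
    m=(P[...,0]>.024)&(P[...,0]<.075)&(r>.045)&(r<.07)
    k,l,ss,c=cv2.connectedComponentsWithStats(m.astype(np.uint8))
    for i in range(1,k):
        Q=P[l==i]
        if len(Q)>9: print(len(Q),Q.mean(0).round(4),np.degrees(np.arctan2(-Q[:,1].mean(),Q[:,2].mean())).round(1))
E
python3 rd.py
```

```text
time_s: 35.35
eef_pos: [0.5313, 0.1867, 0.329]
tcp_rot: [0.103, 0.986, -0.131, -0.014]
ft_force: [-1.1, -5.4, -1.8]
width: 0.0101
t 35.35 ang 4.77 r 0.0572 tilt -15.1 F [ 0.   -5.55 -1.83] m [-0.7   -0.024  0.02 ] tauTCP -0.342 tau_grasp -0.325 w 0.0101 q [-0.79  0.56  0.43  1.8  -0.01  0.98  0.97]
20 [ 0.0257 -0.0061  0.0568] 6.2
14 [0.026  0.0459 0.0311] -55.9
17 [ 0.0265 -0.0545  0.0249] 65.5
10 [ 0.0264  0.0524 -0.0239] -114.6
20 [ 0.0262 -0.0505 -0.0333] 123.4
16 [ 0.0257  0.0033 -0.059 ] -176.8
t 35.4 ang 4.77 r 0.0572 tilt -15.1 F [ 0.83 -6.26 -2.33] m [-0.708 -0.064  0.07 ] tauTCP -0.458 tau_grasp -0.368 w 0.0098 q [-0.79  0.56  0.43  1.8  -0.01  0.98  0.97]
```

View pics/g9s.png

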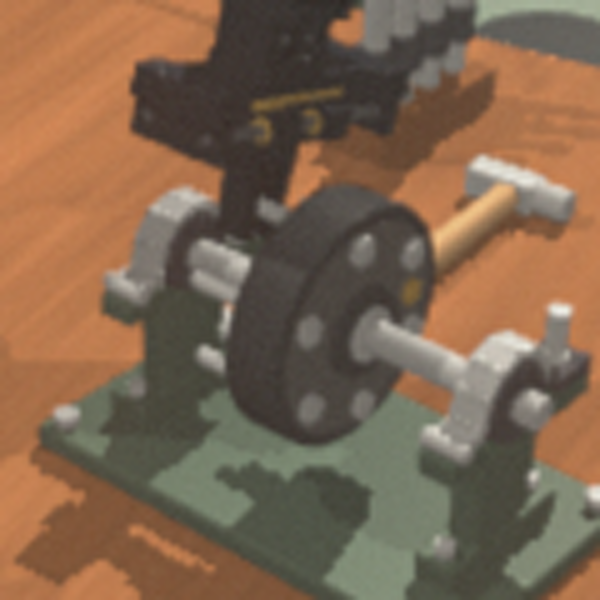

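```bash
python3 -m creep '1 0 0 0 0 0 0;1 0 0 0 0 0 0;1 0 0 0 0 0 0;1 0 0 0 0 0 0;1 0 0 0 0 0 0;1 0 0 0 0 0 0;1 0 0 0 0 0 0;1 0 0 0 0 0 0;1 0 0 0 0 0 0;1 0 0 0 0 0 0'; python3 rd.py; python3 - <<'E'
from h import *
p,d=imaging.read_camera('top'); P=st(cloud('top',d)); m=(abs(P[...,0]+.125)<.02)&(abs(P[...,1]-.056)<.02)&(P[...,2]>.02)&(P[...,2]<.05)
Q=P[m];print(len(Q),Q.mean(0) if len(Q) else 0, Q[:,2].max()+.13 if len(Q) else 0)
save('g10',cv2.resize(p[150:290,180:310],None,fx=4,fy=4,interpolation=cv2.INTER_CUBIC))
p,d=imaging.read_camera('scene'); P=st(cloud('scene',d)); m=(abs(P[...,0]+.125)<.02)&(abs(P[...,1]-.056)<.02)&(P[...,2]>.02)&(P[...,2]<.05)
Q=P[m];print(len(Q),Q.mean(0) if len(Q) else 0)
E
```

```text
time_s: 36.4
eef_pos: [0.5313, 0.1867, 0.329]
tcp_rot: [0.103, 0.986, -0.131, -0.014]
ft_force: [-1.5, -5.8, -1.9]
width: 0.0101
t 36.4 ang 4.76 r 0.0572 tilt -15.1 F [-0.29 -6.02 -1.86] m [-0.76  -0.055 -0.011] tauTCP -0.375 tau_grasp -0.352 w 0.0101 q [-0.79  0.56  0.43  1.8  -0.01  0.98  0.97]
30 [-0.1253283   0.05578452  0.03053364] 0.1666369385525475
0 0
```

View pics/g10.png

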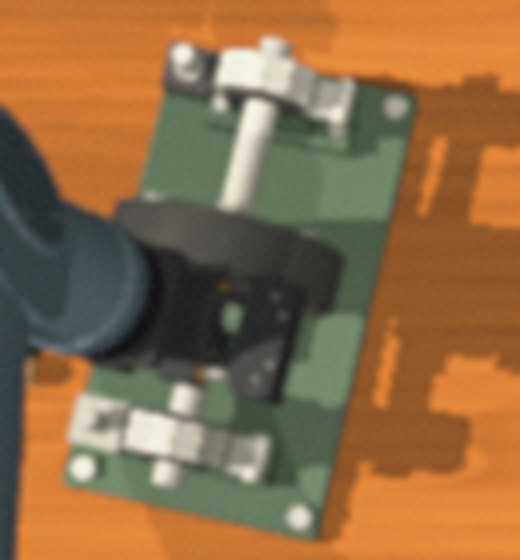

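The pin is home: its knob is at about (100,415) in the crop, and the measured position is (-125, 56) mm in the stand's frame with its top at about 162–166 mm. The drum is gripped and at rest, so I am handing in.

```bash
python3 -c "
from bench import job_done
print(job_done())"
```

```text
the job is handed in; nothing more can be done
None
```

I put the lock pin home through the near keeper ear and the pedestal ear. Then I turned the drum by its studs until its heavy side was straight down, as far as I could feel it. I handed the job in at about 36.5 s, with the fingers still gripping a stud and the drum at rest.

**Pin:** its collar met the ear with about 8 N of contact. In the last top picture it stands at (-125, 56) mm in the stand's frame, where the hole should be, with its top at about 162–166 mm (162 mm is home). In the last scene picture it is hidden behind the gripper.

**Heavy side:** I pushed the studs both ways with loosely open fingers, since grip friction was blurring the readings.
- The drag came out at 0.52–0.53 N m, matching the 0.52 given.
- The bottom position puts the gripped stud at about +5° (fits from +4° to +7°). The stud rests at 4.8° by the arm and about 6° by the camera.

**What disagreed:**
- The first fit from gripped turning put the bottom about 15° further round. The second grip agreed with the pushes to within about 5°.
- The wrist moment readings did not fit the known drag, so I left them out.

**Not checked:** I did not measure the bystanders again at the end. Nothing I saw suggested any of them moved.

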